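Check the bench scale with its check weights

ROBOT

A 6-joint arm with a two-finger parallel gripper is mounted at the origin on the work surface. World frame = base frame: x ahead of the robot, y to its left, z up, the work surface at z = 0. Lengths are in mm, angles in rad, forces in N, time in s.
With the tool pointing down it reaches from about 375 to 975 mm from the base axis. Payload 3.8 kg.
Tool frame: the origin (TCP) lies at the very end of the fingers, on their centre line; the grasp point (between the pads) lies 19 mm behind it (ctrl.grasp_offset is the distance from the TCP to the grasp point, in mm); z points along the fingers, x is the direction in which the jaws open and shut, and the axes are right-handed (so a half turn about z gives the same grasp; the last joint's range is limited). The gripper opens to 85 mm and grips with 20 to 120 N. Pads are 22 mm wide; open, the fingers measure 114 mm over their backs; the gripper's body (76 mm by 85 mm) begins 54 mm behind the grasp point. The pads swing forward as they close: fully open they stand 13 mm farther back than shut.
Start: joints at [1.287, 0.264, 1.604, -0, 1.274, -0.037], TCP at [164.902, 654.542, 231.28] pointing down, gripper open.
Joint ranges: [-2.63, 2.63], [-0.94, 2.18], [0.31, 2.57], [-1.31, 4.45], [0, 2.66], [-2.55, 2.55]. Speed limits (rad/s): [2.57, 2.57, 3.14, 3.14, 3.14, 3.14].

INTERFACE

Orientations are given as [roll, pitch, yaw] about the fixed x, y, z axes, in that order (R = Rz(yaw) Ry(pitch) Rx(roll)).
In Python, from bench import sensors, get_image, order, ctrl gives the robot as it stands.
- The arm moves only by the tool jog_arm, never from a script. Its argument "motion" is a list of rows, each an object of numbers: "dx", "dy", "dz": the shift along the world's x, y, z in cm; "rx", "ry", "rz": the turn, a rotation vector about the world's x, y, z in rad; "claw": the opening, from 0 (shut) to 1 (fully open). In form: [{"dx": .., "dy": .., "dz": .., "rx": .., "ry": .., "rz": .., "claw": ..}, ...]. A call has 1 to 20 rows; each row shifts and turns the commanded pose from where the row before left it; what a row does not reach is not made up. A row lasts 1/12 s, in which the tool goes at most 41.7 mm and 7.16 degrees, less where a joint would pass 70% of its speed; a pose out of reach is approached as far as the arm can. A call with a gripper value outside its range is refused whole. The fingers move at their own pace and stop on an object; the grip force is fixed at half the most. Time passes only in rows, so rows that do not move let the fingers close. It gives the time, the measured TCP pose, the force and the opening at its end, in the units of the state.
- sensors.get_obs(): the state, without advancing time (a new reading comes with each control period).
- get_image(name): name is "scene" or "top" or "wrist"; returns a dict with "pixels" (420x560x3 uint8, red, green, blue), "fx", "fy", "cx", "cy" (pixels), "origin" and "attitude" of the camera in the world; the wrist camera has in their place "hand_eye" (4x4, takes a point from camera to tool coordinates, whose origin is the TCP and whose axes are the tool frame's). Camera axes: x right, y up, looking along -z (the intrinsics and any distortion apply to the point x, -y, -z); pixel columns grow to the right and rows downward; lengths in mm; the calibration is good to about 2 mm. A picture is of the moment at which its call begins: read the wrist's pose just before it. There is no depth.
- order.sign_off(): hands the job in, once; it reports no verdict.
The state is a dict: "time_s": time; "joint_pos": joint angles; "qvel": joint speeds; "effort": joint torques, N m; "tool_pos": TCP position; "tcp_rot": TCP orientation; "contact_force": force on the tool from outside, world axes, zero at the start; "ft_torque": the same for the moment, N m; "width": finger opening in mm.
Only numpy, scipy, OpenCV 4.12 (cv2) and the standard library are available. Lean on these libraries where they do the work, as an engineer would, in place of code of your own. Each camera call takes 0.05 s, during which the arm holds its last target.

TASK

Check the spring scale: turn the power isolator on, then stand every check weight that is on the bench on the pan, heaviest first and only one at a time, well centred, let go of it and leave it there for two seconds before taking it off; put the weights away upright in the wooden tray. When all of them are in the tray, turn the isolator off. Keep everything off the pan while the power is off, and leave the heatsink and the roll of tape where they are.

Things in the scene. Friction and masses are not known exactly. Their poses are not given: they have to be found in the camera images.
- weight_500: stainless steel 500 g check weight: an upright plain cylinder 48 mm in diameter and 30 mm high with a small knob 20 mm in diameter on top, 44 mm high in all. Origin: centre of its underside; z is its axis. May be absent (None at the start).
- weight_200: stainless steel 200 g check weight: an upright plain cylinder 36 mm in diameter and 22 mm high with a small knob 16 mm in diameter on top, 34 mm high in all. Origin: centre of its underside; z is its axis. May be absent (None at the start).
- weight_100: stainless steel 100 g check weight: an upright plain cylinder 28 mm in diameter and 18 mm high with a small knob 14 mm in diameter on top, 28 mm high in all. Origin: centre of its underside; z is its axis. May be absent (None at the start).
- weight_50: stainless steel 50 g check weight: an upright plain cylinder 22 mm in diameter and 14 mm high with a small knob 12 mm in diameter on top, 23 mm high in all. Origin: centre of its underside; z is its axis. May be absent (None at the start).
- pan: round flat steel pan, 120 mm in diameter, 5 mm thick, no rim, a small dark disc at its centre, over the spring scale (grey box 180 x 150 x 45 mm). Origin: centre of its underside, 68 mm above the bench when empty; weighing surface 5 mm above the origin. It only sinks, level, 450 N/m (11 mm under 500 g, 1 mm under 50 g), at most 14 mm. Empty at the start.
- isolator_base: housing of the power isolator: light grey box 120 x 120 mm, 60 mm high, fixed to the bench, two black cable glands on its +x side. Origin: centre of its underside, z up. Its front (-x side) looks roughly towards the robot.
- isolator (a joint): isolator handle angle (rad): 0 = off, bar along the housing's y axis (across, seen from the robot), white pointer to +y, the robot's left; turns clockwise seen from above to 1.57 = on, bar along the housing's x, pointer to +x, away from the robot. Stops at both ends; an over-centre spring (about 0.1 N m) snaps it from beyond mid-travel to the nearer stop and holds it.
- isolator_grip (a point): point on the handle's vertical axis, at the middle of the bar, 81 mm above the bench. The handle is a black bar 88 mm long, 14 mm wide and 26 mm high, its top 13 mm above this point, its underside 8 mm clear of the housing's top except for a round hub of 20 mm radius under its middle.
- tray: low open wooden tray, 240 mm (its x) by 130 mm (its y), walls 5 mm thick and 16 mm high, floor 5 mm thick, fixed to the bench, empty at the start. Origin: centre of its underside.
- heatsink: bystander: finned aluminium heatsink 34 x 30 x 23 mm, standing among the weights. Origin: centre of its underside.
- tape: bystander: pale blue roll of tape, 56 mm in diameter, 18 mm high, lying flat. Origin: centre of its underside.
There are look-alikes about, which are no part of the job. What is shaped like the isolator_base but blue is not meant.

How it is judged:
By the outcome, as a careful person would: the job done as asked, in the order asked, and still so for the second after the job is handed in, with the robot touching nothing.
Of weight_500, weight_200, weight_100, weight_50 only 3 to 4 are there at a start; the rules pass over those that are not, and their reading is None.
At some moment in a run one of weight_500, weight_200, weight_100, weight_50 may be knocked a few centimetres aside while the robot is not near it.
It also fails if it takes over 210 s, if anything falls off the work surface, if the arm or the gripper's body presses on something with over 40 N, if the wrist force passes 120 N, or if a joint passes its speed limit or range.

## Working session

There is one attempt and no reset: what is moved stays moved. The work goes in short steps, Python scripts to look and compute and a tool call to move; the robot and the scene stay as the last step left them, time stands still between calls to the robot, and variables do not carry over. Pictures are saved under pics/ and viewed, and the job is handed in when it is done.

Besides the shell and the picture viewer there is one more tool, called after ">>>" by a JSON object that holds its "name" and its "arguments", one argument or row to a line. jog_arm: Moves the arm, as the interface text tells. Its arguments: {"type":"object","properties":{"motion":{"type":"array"}},"required":["motion"]}

```bash
ls; mkdir -p pics; python3 - <<'E'
from bench import sensors,get_image,ctrl
import cv2
print(sensors.get_obs(), ctrl.grasp_offset)
for n in ["scene","top","wrist"]:
    im=get_image(n); cv2.imwrite(f"pics/{n}0.png",im["pixels"][:,:,::-1])
    print(n,{k:v for k,v in im.items() if k!="pixels"})
E
```

```text
pics
{'time_s': 0.0, 'joint_pos': array([ 1.28710159e+00,  2.64756154e-01,  1.60538446e+00,  9.70915512e-07,
        1.27370027e+00, -3.68859200e-02]), 'qvel': array([-0.00139202,  0.00039807,  0.00013909,  0.00120754,  0.00111042,
        0.00013396]), 'effort': array([ 1.54883863e-03, -5.15124357e+01, -3.67306387e+01,  2.25195040e-04,
        1.28374898e-02,  2.71779314e-06]), 'tool_pos': array([164.6957287 , 653.83992689, 229.95436082]), 'tcp_rot': array([-3.14150882e+00,  2.24666467e-03,  1.32398732e+00]), 'contact_force': array([ 3.62103777e-01, -5.49162106e-01,  4.97273803e-04]), 'ft_torque': array([-0.06899807,  0.06654874,  0.00604886]), 'width': 85.38423022309476} 18.700000000000003
scene {'fx': 488.1648219167989, 'fy': 488.1648219167989, 'cx': 274.8656923444534, 'cy': 210.50928148239657, 'origin': array([1465.77254357,    5.29960447,  710.63642755]), 'attitude': array([0.99877022, 0.01895865, 1.57679657])}
top {'fx': 449.2485852715955, 'fy': 449.2485852715955, 'cx': 282.5311583035504, 'cy': 215.23684079318778, 'origin': array([ 359.24897034,    2.11685993, 1022.09090474]), 'attitude': array([ 0.13464408,  0.00712401, -1.54894203])}
wrist {'fx': 319.87281101413726, 'fy': 319.87281101413726, 'cx': 284.01785344263544, 'cy': 205.8660631707684, 'hand_eye': array([[ 9.99998759e-01,  1.11883807e-03,  1.10908983e-03,
         3.22452757e-01],
       [ 1.40307724e-03, -9.52659285e-01, -3.04036706e-01,
        -7.76406636e+01],
       [ 7.16416885e-04,  3.04037885e-01, -9.52659672e-01,
        -1.42718931e+02],
       [ 0.00000000e+00,  0.00000000e+00,  0.00000000e+00,
         1.00000000e+00]])}
```

View pics/top0.png

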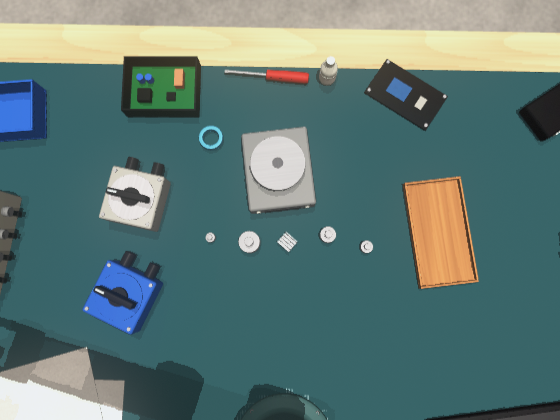

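View pics/scene0.png

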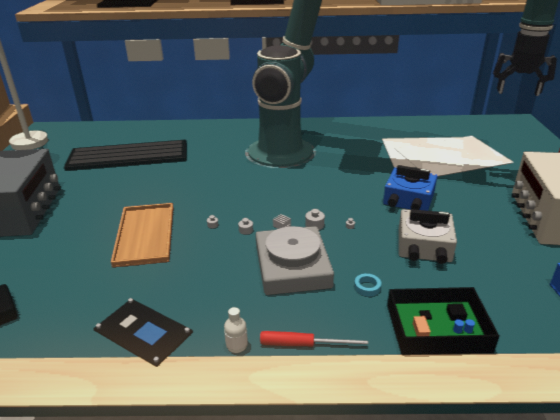

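View pics/wrist0.png

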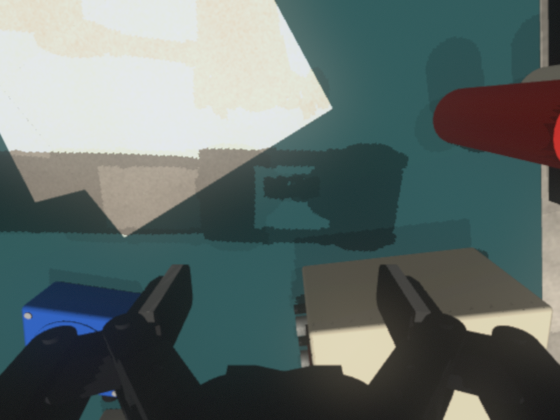

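The top view has image up = +x and left = +y. It shows four weights at about (210,237), (249,242), (328,235) and (367,247), and the heatsink at (287,242). The pan is at (278,163), the tray at (440,232), the grey isolator at (132,197) and the tape at (210,138).

```bash
cat > h.py <<'E'
import numpy as np, cv2
from scipy.spatial.transform import Rotation as R
from bench import sensors,get_image,ctrl
def cam(name):
    o=sensors.get_obs(); im=get_image(name)
    if name=="wrist":
        T=np.eye(4); T[:3,:3]=R.from_euler('xyz',o['tcp_rot']).as_matrix(); T[:3,3]=o['tool_pos']
        M=T@np.array(im['hand_eye'])
    else:
        M=np.eye(4); M[:3,:3]=R.from_euler('xyz',im['attitude']).as_matrix(); M[:3,3]=im['origin']
    im['M']=M; im['bgr']=np.ascontiguousarray(im['pixels'][:,:,::-1]); return im
def cast(im,u,v,z):
    d=im['M'][:3,:3]@np.array([(u-im['cx'])/im['fx'],-(v-im['cy'])/im['fy'],-1.])
    o=im['M'][:3,3]; return o+d*(z-o[2])/d[2]
def proj(im,p):
    q=im['M'][:3,:3].T@(np.asarray(p,float)-im['M'][:3,3])
    return np.array([im['cx']+im['fx']*q[0]/-q[2], im['cy']+im['fy']*q[1]/q[2]])
def save(im,name,crop=None,s=1):
    b=im['bgr']
    if crop: x0,y0,x1,y1=crop; b=b[y0:y1,x0:x1]
    cv2.imwrite('pics/'+name,cv2.resize(b,None,fx=s,fy=s,interpolation=cv2.INTER_CUBIC))
E
python3 - <<'E'
from h import *
im=cam("top")
save(im,'top_w.png',(190,120,390,265),4)
save(im,'top_iso.png',(70,150,220,340),3)
save(im,'top_tray.png',(390,160,490,300),4)
hsv=cv2.cvtColor(im['bgr'],cv2.COLOR_BGR2HSV)
m=((hsv[...,1]<90)&(hsv[...,2]>70)).astype(np.uint8)
n,l,st,c=cv2.connectedComponentsWithStats(m)
for i in range(1,n):
    if st[i,4]>25 : print(st[i],c[i].round(1),cast(im,*c[i],15).round(1))
E
```

```text
[    0     0   560   111 42038] [288.9  38.8] [921.    6.4  15. ]
[414  95  14  16 116] [420.3 102.4] [ 768.1 -303.8   15. ]
[ 241  126   76   92 5702] [277.8 170.3] [599.2  25.3  15. ]
[  98  156   73   76 3265] [136.1 198.5] [527.1 346.7  15. ]
[403 175  59   9  69] [433.9 178.8] [ 586.7 -331.2   15. ]
[  0 191  22  63 812] [  7.4 218.5] [475.  636.5  15. ]
[319 226  18  18 241] [327.5 234.2] [454.5 -89.8  15. ]
[238 230  23  24 424] [249.  241.5] [434.4  86.2  15. ]
[277 231  21  22 255] [286.9 241.3] [436.6   1.3  15. ]
[205 232  11  11  97] [210.1 237.1] [442.5 174.1  15. ]
[360 240  14  14 146] [366.4 246.5] [ 428.8 -177.    15. ]
[  0 260   8  17 100] [  2.8 267.2] [365.1 635.3  15. ]
[ 95 288  10   7  39] [ 99.5 291. ] [317.5 414.6  15. ]
[   0  341  153   79 7601] [ 61.3 388.6] [108.2 481.1  15. ]
[267 395  61  25 647] [298.4 406.3] [ 83.9 -30.7  15. ]
[496 411  64   9 297] [537.1 416.5] [  75.3 -538.    15. ]
```

View pics/top_w.png

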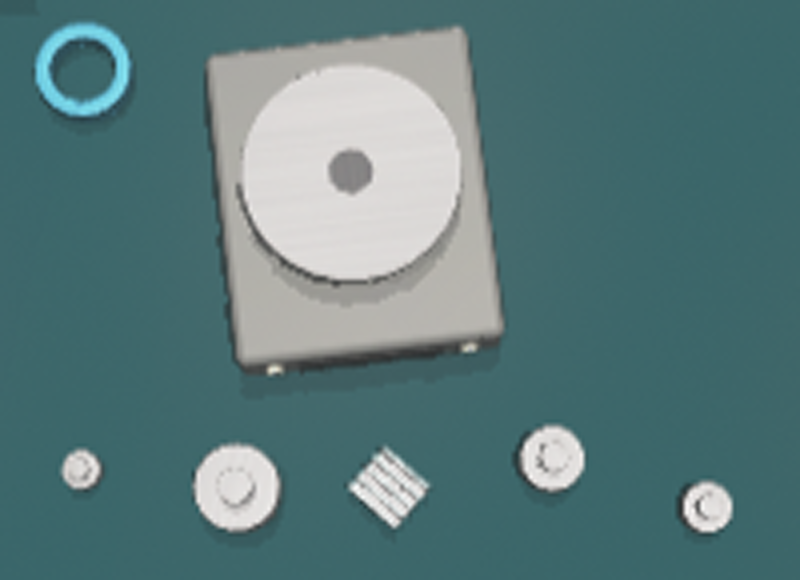

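View pics/top_iso.png

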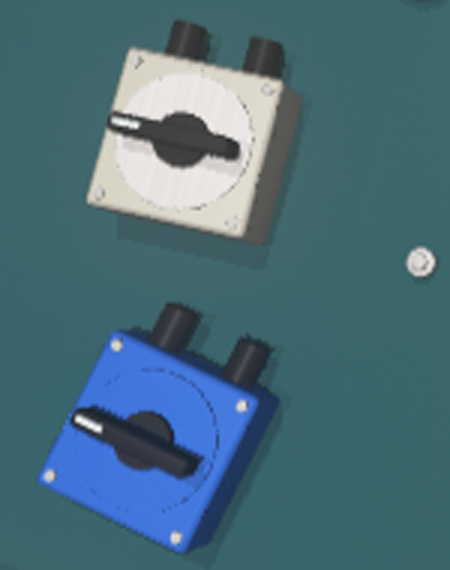

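View pics/top_tray.png

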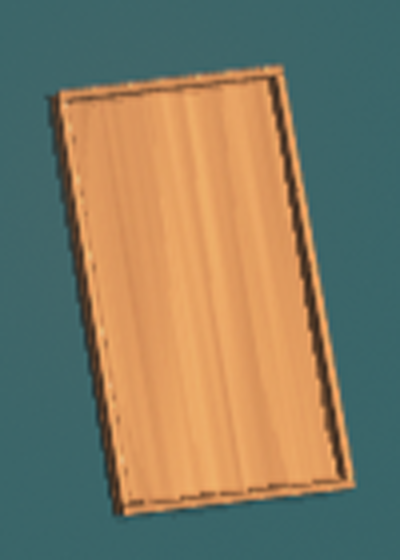

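```bash
cat >> h.py <<'E'
def blobs(im,x0=190,y0=120,x1=390,y1=300,smax=90,vmin=70,amin=40):
    hsv=cv2.cvtColor(im['bgr'],cv2.COLOR_BGR2HSV)
    m=((hsv[...,1]<smax)&(hsv[...,2]>vmin)).astype(np.uint8)
    n,l,st,c=cv2.connectedComponentsWithStats(m)
    return [(st[i],c[i]) for i in range(1,n) if st[i,4]>amin and x0<c[i][0]<x1 and y0<c[i][1]<y1]
E
python3 - <<'E'
from h import *
im=cam("top"); sc=cam("scene")
save(sc,'sc_w.png',(190,190,470,300),2.8)
iso=np.array([(128,48),(287,85),(245,240),(88,203)])/3+[70,150]
print('iso',[cast(im,*p,60).round(0)[:2] for p in iso], np.mean([cast(im,*p,60) for p in iso],0).round(1))
a,b=[cast(im,x/3+70,y/3+150,94) for x,y in [(110,120),(240,149)]]
print('bar',a,b,(a+b)/2,np.degrees(np.arctan2(*(a-b)[[1,0]])))
print('pan',cast(im,277.75,162.75,73))
t=np.array([(62,93),(283,69),(353,487),(118,512)])/4+[390,160]
T=[cast(im,*p,16) for p in t]; print('tray',[p.round(0)[:2] for p in T],np.mean(T,0))
sb=np.array([(210,58),(462,28),(502,332),(240,365)])/4+[190,120]
print('scale',[cast(im,*p,45).round(0)[:2] for p in sb])
for n,u,z in [('50',(82,469),14),('500',(237,487),30),('200',(552,457),22),('100',(706,505),18)]:
    p=cast(im,u[0]/4+190,u[1]/4+120,z); print(n,p.round(1), 'scene px',proj(sc,p).round(1))
print('pan in scene',proj(sc,cast(im,277.75,162.75,73)))
print('hs',cast(im,287,242,23),'tape',cast(im,210,138,18))
E
```

```text
iso [array([591., 388.]), array([566., 269.]), array([451., 293.]), array([476., 408.])] [520.9 339.7  60. ]
bar [530.70174649 383.07939952  94.        ] [511.96324146 290.33826539  94.        ] [521.33249398 336.70883246  94.        ] 78.57707907269447
pan [602.14451113  24.54982062  73.        ]
tray [array([ 575., -266.]), array([ 591., -392.]), array([ 356., -423.]), array([ 340., -293.])] [ 465.4332192  -343.70944671   16.        ]
scale [array([673., 106.]), array([693., -35.]), array([520., -60.]), array([499.,  84.])]
50 [442.2 173.4  14. ] scene px [348.9 222.1]
500 [432.8  84.4  30. ] scene px [313.7 215.2]
200 [453.8 -90.2  22. ] scene px [244.4 223.4]
100 [ 429.2 -176.6   18. ] scene px [211.3 219.6]
pan in scene [291.51113317 241.59806442]
hs [434.50399001   0.93013706  23.        ] tape [671.7417347  183.84194906  18.        ]
```

View pics/sc_w.png

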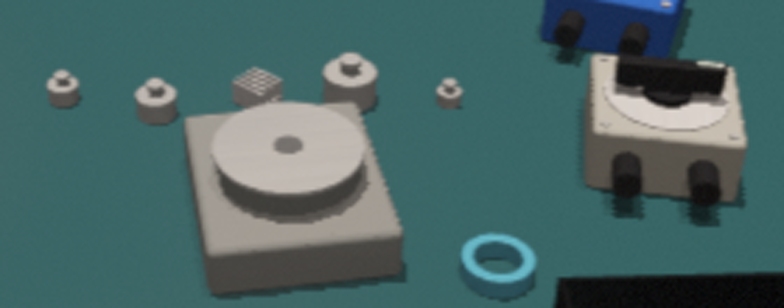

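The scene view agrees with the top view to about 1.3 px, or 3 mm in y. I'll refine with the wrist camera. First I move above the isolator with the jaws across the bar.

>>> {"name": "jog_arm", "arguments": {
  "motion": [
    {"dx":2.2,"dy":-1.97,"rz":-0.0955,"claw":0.6},
    {"dx":2.2,"dy":-1.97,"rz":-0.0955},
    {"dx":2.2,"dy":-1.97,"rz":-0.0955},
    {"dx":2.2,"dy":-1.97,"rz":-0.0955},
    {"dx":2.2,"dy":-1.97,"rz":-0.0955},
    {"dx":2.2,"dy":-1.97,"rz":-0.0955},
    {"dx":2.2,"dy":-1.97,"rz":-0.0955},
    {"dx":2.2,"dy":-1.97,"rz":-0.0955},
    {"dx":2.2,"dy":-1.97,"rz":-0.0955},
    {"dx":2.2,"dy":-1.97,"rz":-0.0955},
    {"dx":2.2,"dy":-1.97,"rz":-0.0955},
    {"dx":2.2,"dy":-1.97,"rz":-0.0955},
    {"dx":2.2,"dy":-1.97,"rz":-0.0955},
    {"dx":2.2,"dy":-1.97,"rz":-0.0955},
    {"dx":2.2,"dy":-1.97,"rz":-0.0955},
    {"dx":2.2,"dy":-1.97,"rz":-0.0955},
    {},
    {}
  ]
}}

```text
invalid input at $.motion[0]: expected keys dx, dy, dz, rx, ry, rz, claw
```

```bash
python3 - <<'E'
from h import *
im=cam("wrist"); save(im,'w1.png'); o=sensors.get_obs(); print(o['time_s'],o['tool_pos'],o['tcp_rot'],o['joint_pos'],o['width'])
print(proj(im,[521,338,94]))
E
```

```text
0.35 [164.87814732 654.37991381 230.93453733] [-3.14157364e+00  5.38355164e-04  1.32395135e+00] [ 1.28706695e+00  2.64139578e-01  1.60433946e+00 -8.90777327e-07
  1.27365231e+00 -3.68841431e-02] 85.28190350790297
[116.72925282 505.16328291]
```

View pics/w1.png

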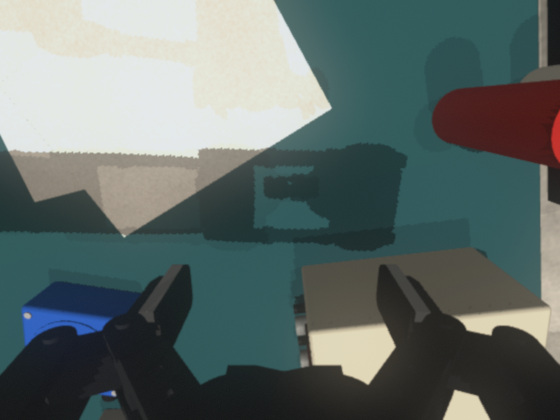

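The call was refused because every key is required in each row. The wrist picture is unchanged.

>>> {"name": "jog_arm", "arguments": {
  "motion": [
    {"dx":2.2,"dy":-1.97,"dz":0,"rx":0,"ry":0,"rz":-0.0955,"claw":0.6},
    {"dx":2.2,"dy":-1.97,"dz":0,"rx":0,"ry":0,"rz":-0.0955,"claw":0.6},
    {"dx":2.2,"dy":-1.97,"dz":0,"rx":0,"ry":0,"rz":-0.0955,"claw":0.6},
    {"dx":2.2,"dy":-1.97,"dz":0,"rx":0,"ry":0,"rz":-0.0955,"claw":0.6},
    {"dx":2.2,"dy":-1.97,"dz":0,"rx":0,"ry":0,"rz":-0.0955,"claw":0.6},
    {"dx":2.2,"dy":-1.97,"dz":0,"rx":0,"ry":0,"rz":-0.0955,"claw":0.6},
    {"dx":2.2,"dy":-1.97,"dz":0,"rx":0,"ry":0,"rz":-0.0955,"claw":0.6},
    {"dx":2.2,"dy":-1.97,"dz":0,"rx":0,"ry":0,"rz":-0.0955,"claw":0.6},
    {"dx":2.2,"dy":-1.97,"dz":0,"rx":0,"ry":0,"rz":-0.0955,"claw":0.6},
    {"dx":2.2,"dy":-1.97,"dz":0,"rx":0,"ry":0,"rz":-0.0955,"claw":0.6},
    {"dx":2.2,"dy":-1.97,"dz":0,"rx":0,"ry":0,"rz":-0.0955,"claw":0.6},
    {"dx":2.2,"dy":-1.97,"dz":0,"rx":0,"ry":0,"rz":-0.0955,"claw":0.6},
    {"dx":2.2,"dy":-1.97,"dz":0,"rx":0,"ry":0,"rz":-0.0955,"claw":0.6},
    {"dx":2.2,"dy":-1.97,"dz":0,"rx":0,"ry":0,"rz":-0.0955,"claw":0.6},
    {"dx":2.2,"dy":-1.97,"dz":0,"rx":0,"ry":0,"rz":-0.0955,"claw":0.6},
    {"dx":2.2,"dy":-1.97,"dz":0,"rx":0,"ry":0,"rz":-0.0955,"claw":0.6},
    {"dx":0,"dy":0,"dz":0,"rx":0,"ry":0,"rz":0,"claw":0.6},
    {"dx":0,"dy":0,"dz":0,"rx":0,"ry":0,"rz":0,"claw":0.6}
  ]
}}

```text
time_s: 1.85
tool_pos: [517.9, 338.2, 231.2]
tcp_rot: [-3.142, 0.0, -0.206]
contact_force: [-0.4, 0.3, -0.1]
width: 51.1
```

```bash
python3 - <<'E'
from h import *
im=cam("wrist"); save(im,'w2.png'); o=sensors.get_obs(); print(o['time_s'],o['tool_pos'],o['tcp_rot'],o['joint_pos'],o['width'])
print(proj(im,[521,338,94]))
E
```

```text
1.9 [517.02083667 339.01882079 231.19388044] [-3.14140394e+00  6.76092618e-04 -2.04526986e-01] [5.39761795e-01 1.57997222e-01 1.73110953e+00 6.28317541e-04
 1.25285544e+00 7.44092316e-01] 51.44057548060824
[287.36345842 193.45321288]
```

View pics/w2.png

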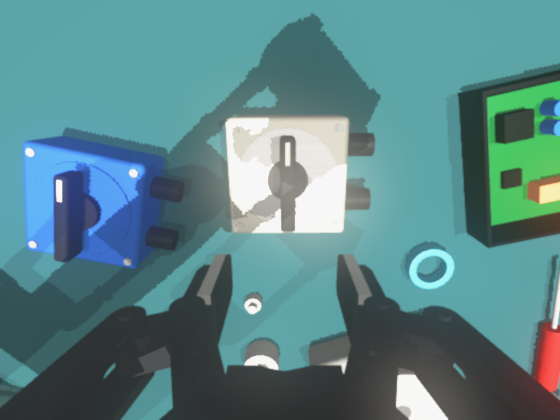

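The wrist view shows the grey isolator upright. The bar runs vertically from (288,137) to (288,230), and the white pointer is at the top, towards +y.

```bash
python3 - <<'E'
from h import *
im=cam("wrist")
a=cast(im,288,137,94);b=cast(im,288,230,94);print(a,b,(a+b)/2, np.linalg.norm(a-b))
C=[cast(im,*p,60) for p in [(227,117),(347,116),(346,233),(229,233)]];print(np.mean(C,0))
E
```

```text
[530.75942387 388.02363497  94.        ] [513.49456639 303.78020498  94.        ] [522.12699513 345.90191998  94.        ] 85.99436494038169
[521.61998126 345.26859527  60.        ]
```

```bash
python3 - <<'E'
from h import *
im=cam("wrist"); print(sensors.get_obs()['qvel'])
a=cast(im,288,137,94);b=cast(im,288,230,94);print((a+b)/2)
sc=cam("scene"); save(sc,'sc_i.png',(380,150,480,280),4)
print(proj(sc,[521,338,60]),proj(sc,[522,345.5,60]), proj(sc,[521,338,94]),proj(sc,[522,345.5,94]))
top=cam("top"); save(top,'top_i.png',(70,130,190,250),5); print(proj(top,[521,338,94]),proj(top,[522,345.5,94]))
E
```

```text
[ 0.01328497 -0.0037914   0.00193487 -0.00159031 -0.00136667  0.00208024]
[521.59312025 346.44570755  94.        ]
[424.83529408 223.86101136] [428.16823491 224.06321776] [427.01268904 211.65466443] [430.40214856 211.8497919 ]
[127.6714343  194.96779409] [124.15123136 194.42743763]
```

View pics/sc_i.png

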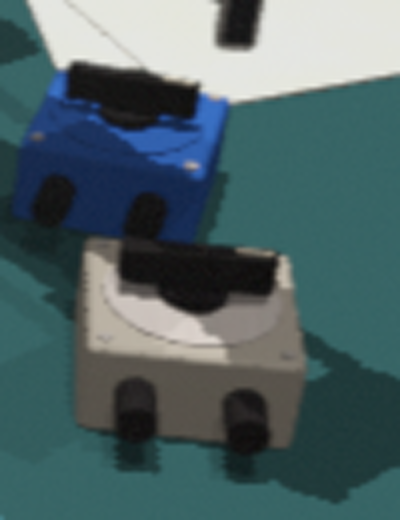

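View pics/top_i.png

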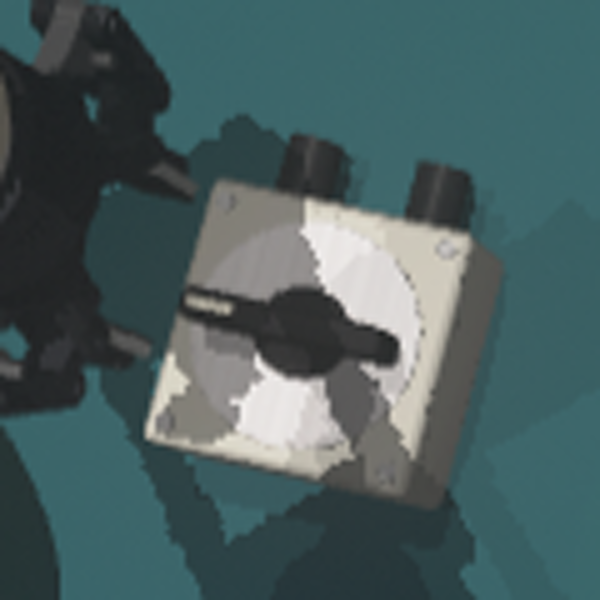

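```bash
python3 - <<'E'
from h import *
sc=cam("scene"); top=cam("top")
o=sensors.get_obs();p=o['tool_pos']+[0,0,6]
print(p,proj(top,p),proj(sc,p))
for s in (1,-1):
    q=p+s*27*np.array([np.cos(-.205),np.sin(-.205),0]); print(proj(top,q),proj(sc,q))
x,y=[int(v) for v in proj(sc,p)]; print(x,y)
save(sc,'sc_t.png',(x-50,y-50,x+50,y+50),6)
E
```

```text
[516.13679734 340.18972339 237.34985666] [ 98.26446239 183.25693587] [437.4412474  154.43995961]
[102.44925139 168.85250448] [438.25842458 160.06590825]
[ 94.04310809 197.7872284 ] [436.6578387  149.04649384]
437 154
```

View pics/sc_t.png

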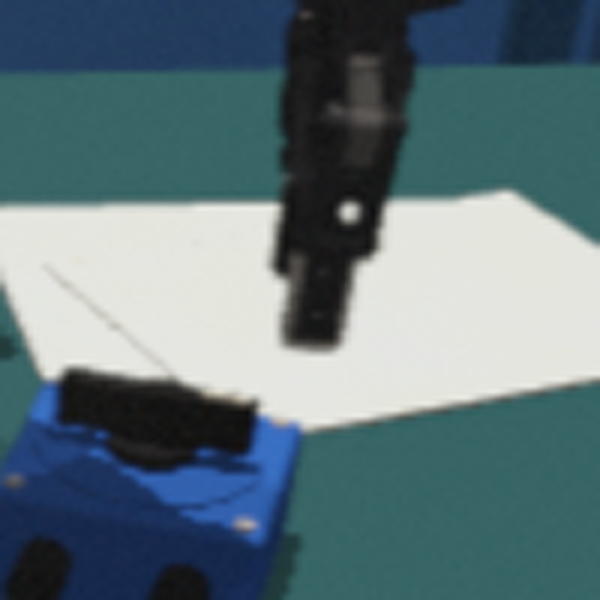

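The top camera has a bias: the fingertips appear 5 px off there, but the scene camera matches them. I trust the wrist and scene views, which put the bar centre at (522,346). Next I lower over the bar.

>>> {"name": "jog_arm", "arguments": {
  "motion": [
    {"dx":0.3,"dy":0.35,"dz":-2,"rx":0,"ry":0,"rz":0,"claw":0.6},
    {"dx":0.2,"dy":0.3,"dz":-3,"rx":0,"ry":0,"rz":0,"claw":0.6},
    {"dx":0,"dy":0,"dz":-3,"rx":0,"ry":0,"rz":0,"claw":0.6},
    {"dx":0,"dy":0,"dz":-2,"rx":0,"ry":0,"rz":0,"claw":0.6},
    {"dx":0,"dy":0,"dz":-1,"rx":0,"ry":0,"rz":0,"claw":0.6},
    {"dx":0,"dy":0,"dz":0,"rx":0,"ry":0,"rz":0,"claw":0.6},
    {"dx":0,"dy":0,"dz":0,"rx":0,"ry":0,"rz":0,"claw":0.6}
  ]
}}

```text
time_s: 2.78
tool_pos: [521.7, 346.2, 121.5]
tcp_rot: [3.141, 0.0, -0.203]
contact_force: [0.6, -0.6, 0.4]
width: 51.3
```

```bash
python3 - <<'E'
from h import *
im=cam("wrist"); save(im,'w3.png'); o=sensors.get_obs(); print(o['time_s'],o['tool_pos'],o['tcp_rot'])
print(proj(im,o['tool_pos']))
E
```

```text
2.8333 [522.62999647 346.63937321 122.7220866 ] [-3.14015063e+00 -1.54742877e-03 -2.03447582e-01]
[285.47642253 268.01451973]
```

View pics/w3.png

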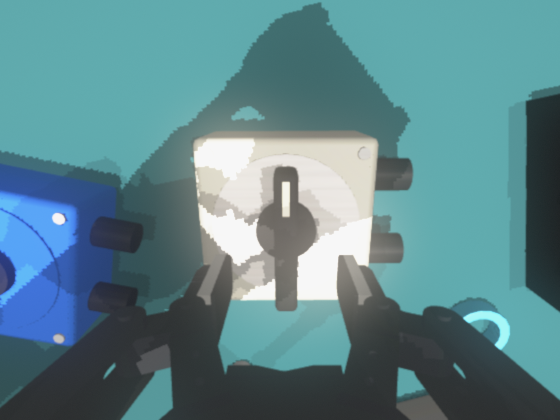

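The bar is centred between the fingers at column 286, with ends at rows 167 and 310.

```bash
python3 - <<'E'
from h import *
im=cam("wrist")
a=cast(im,286,167,94);b=cast(im,286,310,94);print(a,b,(a+b)/2, np.linalg.norm(a-b))
E
```

```text
[533.04038618 390.86372816  94.        ] [514.75582929 302.01934868  94.        ] [523.89810774 346.44153842  94.        ] 90.70638779740234
```

>>> {"name": "jog_arm", "arguments": {
  "motion": [
    {"dx":0,"dy":0,"dz":-2,"rx":0,"ry":0,"rz":0,"claw":0.6},
    {"dx":0,"dy":0,"dz":-2,"rx":0,"ry":0,"rz":0,"claw":0.6},
    {"dx":0,"dy":0,"dz":-1,"rx":0,"ry":0,"rz":0,"claw":0.6},
    {"dx":0,"dy":0,"dz":0,"rx":0,"ry":0,"rz":0,"claw":0.3},
    {"dx":0,"dy":0,"dz":0,"rx":0,"ry":0,"rz":0,"claw":0.1},
    {"dx":0,"dy":0,"dz":0,"rx":0,"ry":0,"rz":0,"claw":0.1},
    {"dx":0,"dy":0,"dz":0,"rx":0,"ry":0,"rz":0,"claw":0.1},
    {"dx":0,"dy":0,"dz":0,"rx":0,"ry":0,"rz":0,"claw":0.1},
    {"dx":0,"dy":0,"dz":0,"rx":0,"ry":0,"rz":0,"claw":0.1},
    {"dx":0,"dy":0,"dz":0,"rx":0,"ry":0,"rz":0,"claw":0.1}
  ]
}}

```text
time_s: 3.72
tool_pos: [522.9, 346.5, 73.2]
tcp_rot: [-3.14, -0.002, -0.204]
contact_force: [-0.5, -0.5, 6.1]
width: 12.8
```

>>> {"name": "jog_arm", "arguments": {
  "motion": [
    {"dx":0,"dy":0,"dz":0,"rx":0,"ry":0,"rz":-0.1,"claw":0.1},
    {"dx":0,"dy":0,"dz":0,"rx":0,"ry":0,"rz":-0.1,"claw":0.1},
    {"dx":0,"dy":0,"dz":0,"rx":0,"ry":0,"rz":-0.1,"claw":0.1},
    {"dx":0,"dy":0,"dz":0,"rx":0,"ry":0,"rz":-0.1,"claw":0.1},
    {"dx":0,"dy":0,"dz":0,"rx":0,"ry":0,"rz":-0.1,"claw":0.1},
    {"dx":0,"dy":0,"dz":0,"rx":0,"ry":0,"rz":-0.1,"claw":0.1},
    {"dx":0,"dy":0,"dz":0,"rx":0,"ry":0,"rz":-0.1,"claw":0.1},
    {"dx":0,"dy":0,"dz":0,"rx":0,"ry":0,"rz":-0.1,"claw":0.1},
    {"dx":0,"dy":0,"dz":0,"rx":0,"ry":0,"rz":-0.1,"claw":0.1},
    {"dx":0,"dy":0,"dz":0,"rx":0,"ry":0,"rz":-0.1,"claw":0.1},
    {"dx":0,"dy":0,"dz":0,"rx":0,"ry":0,"rz":-0.1,"claw":0.1},
    {"dx":0,"dy":0,"dz":0,"rx":0,"ry":0,"rz":-0.1,"claw":0.1},
    {"dx":0,"dy":0,"dz":0,"rx":0,"ry":0,"rz":-0.1,"claw":0.1},
    {"dx":0,"dy":0,"dz":0,"rx":0,"ry":0,"rz":-0.1,"claw":0.1},
    {"dx":0,"dy":0,"dz":0,"rx":0,"ry":0,"rz":-0.1,"claw":0.1},
    {"dx":0,"dy":0,"dz":0,"rx":0,"ry":0,"rz":-0.05,"claw":0.1},
    {"dx":0,"dy":0,"dz":0,"rx":0,"ry":0,"rz":0,"claw":0.1},
    {"dx":0,"dy":0,"dz":0,"rx":0,"ry":0,"rz":0,"claw":0.1}
  ]
}}

```text
time_s: 5.22
tool_pos: [524.9, 343.4, 73.2]
tcp_rot: [-3.136, -0.002, -1.754]
contact_force: [5.3, -9.0, 6.3]
width: 13.1
```

```bash
python3 - <<'E'
from h import *
o=sensors.get_obs();print({k:np.round(v,2) for k,v in o.items()})
E
```

```text
{'time_s': np.float64(5.22), 'joint_pos': array([ 0.54,  0.31,  1.85, -0.01,  0.97,  2.3 ]), 'qvel': array([-0.  ,  0.  , -0.  ,  0.  , -0.  , -0.01]), 'effort': array([ 6.830e+00, -4.586e+01, -2.991e+01,  3.000e+00, -5.600e-01,
       -3.000e-02]), 'tool_pos': array([524.9 , 343.41,  73.18]), 'tcp_rot': array([-3.14, -0.  , -1.75]), 'contact_force': array([ 5.26, -8.97,  6.34]), 'ft_torque': array([-1.82, -0.65, -0.08]), 'width': np.float64(13.06)}
```

>>> {"name": "jog_arm", "arguments": {
  "motion": [
    {"dx":0,"dy":0,"dz":0,"rx":0,"ry":0,"rz":0,"claw":0.5},
    {"dx":0,"dy":0,"dz":0,"rx":0,"ry":0,"rz":0,"claw":0.5},
    {"dx":0,"dy":0,"dz":0,"rx":0,"ry":0,"rz":0,"claw":0.5},
    {"dx":0,"dy":0,"dz":2,"rx":0,"ry":0,"rz":0,"claw":0.5},
    {"dx":0,"dy":0,"dz":3,"rx":0,"ry":0,"rz":0,"claw":0.5},
    {"dx":0,"dy":0,"dz":3,"rx":0,"ry":0,"rz":0,"claw":0.7},
    {"dx":-0.9,"dy":-2.57,"dz":2.5,"rx":0,"ry":0,"rz":0.02,"claw":0.7},
    {"dx":-0.9,"dy":-2.57,"dz":2.5,"rx":0,"ry":0,"rz":0.02,"claw":0.7},
    {"dx":-0.9,"dy":-2.57,"dz":0,"rx":0,"ry":0,"rz":0.02,"claw":0.7},
    {"dx":-0.9,"dy":-2.57,"dz":0,"rx":0,"ry":0,"rz":0.02,"claw":0.7},
    {"dx":-0.9,"dy":-2.57,"dz":0,"rx":0,"ry":0,"rz":0.02,"claw":0.7},
    {"dx":-0.9,"dy":-2.57,"dz":0,"rx":0,"ry":0,"rz":0.02,"claw":0.7},
    {"dx":-0.9,"dy":-2.57,"dz":0,"rx":0,"ry":0,"rz":0.02,"claw":0.7},
    {"dx":-0.9,"dy":-2.57,"dz":0,"rx":0,"ry":0,"rz":0.02,"claw":0.7},
    {"dx":-0.9,"dy":-2.57,"dz":0,"rx":0,"ry":0,"rz":0.02,"claw":0.7},
    {"dx":-0.9,"dy":-2.57,"dz":0,"rx":0,"ry":0,"rz":0,"claw":0.7},
    {"dx":0,"dy":0,"dz":0,"rx":0,"ry":0,"rz":0,"claw":0.7},
    {"dx":0,"dy":0,"dz":0,"rx":0,"ry":0,"rz":0,"claw":0.7},
    {"dx":0,"dy":0,"dz":0,"rx":0,"ry":0,"rz":0,"claw":0.7}
  ]
}}

```text
time_s: 6.8
tool_pos: [432.2, 89.3, 201.4]
tcp_rot: [-3.141, 0.001, -1.574]
contact_force: [0.6, 0.1, 0.9]
width: 59.5
```

```bash
python3 - <<'E'
from h import *
im=cam("wrist"); save(im,'w4.png'); o=sensors.get_obs(); print(o['time_s'],o['tool_pos'],o['tcp_rot'],o['joint_pos'])
sc=cam("scene"); save(sc,'sc4.png',(150,170,490,310),2.3)
E
```

```text
6.85 [432.28964862  89.63434776 201.44652397] [-3.14101307e+00  6.76920220e-04 -1.57361658e+00] [ 1.47560745e-01 -1.69450783e-01  2.11265373e+00  6.25477390e-04
  1.19771532e+00  1.72094974e+00]
```

View pics/w4.png

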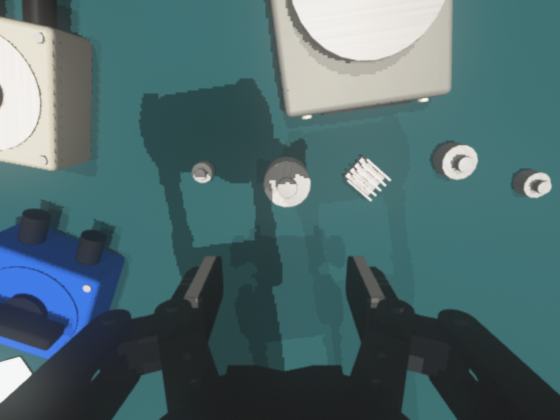

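View pics/sc4.png

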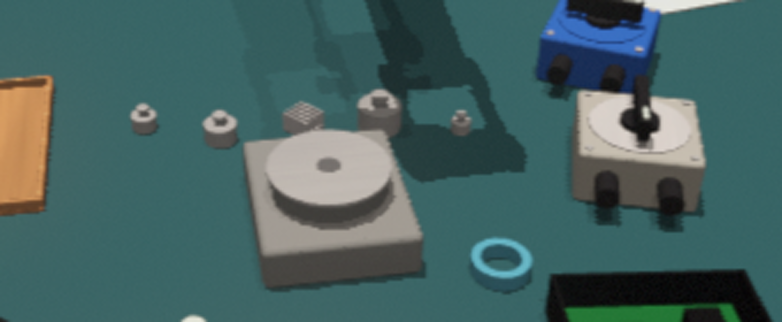

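The isolator is on, with the bar along x and its pointer away from the robot. In the wrist view the 500 g is at (288,184), the knob at about (291,187), and the other weights are where they were.

```bash
python3 - <<'E'
from h import *
im=cam("wrist"); save(im,'w4z.png',(180,120,560,220),2.1)
for z,u,v in [(44,291,187),(30,288,185.5)]: print(cast(im,u,v,z))
im2=cam("wrist"); save(im2,'w4y.png',(250,140,330,220),7)
E
```

```text
[433.77837825  83.23742229  44.        ]
[431.78344023  85.96739933  30.        ]
```

View pics/w4y.png

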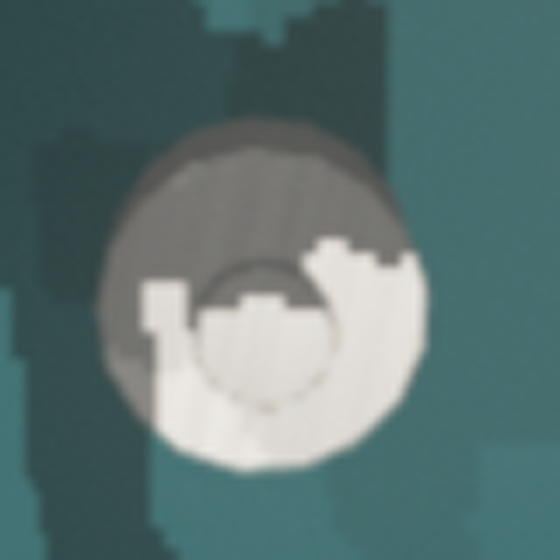

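```bash
python3 - <<'E'
from h import *
im=cam("wrist"); print(sensors.get_obs()['tool_pos'])
for z,u,v in [(44,287.9,188.3),(30,287.7,184.4)]: print(cast(im,u,v,z))
sc=cam("scene"); print([proj(sc,[433,86.3,z]) for z in (44,30)]); save(sc,'sc5.png',(290,190,340,240),10)
E
```

```text
[432.1574197   89.64918902 201.21272735]
[432.37899729  86.17188787  44.        ]
[432.8052061   86.20439671  30.        ]
[array([314.55091262, 210.59543907]), array([314.4123799 , 215.24535311])]
```

View pics/sc5.png

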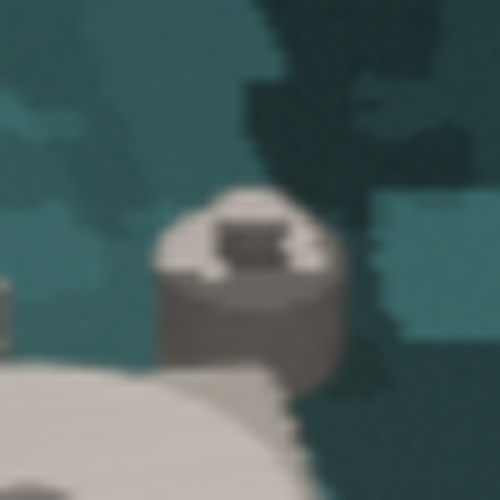

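>>> {"name": "jog_arm", "arguments": {
  "motion": [
    {"dx":0,"dy":-0.3,"dz":-2,"rx":0,"ry":0,"rz":0,"claw":0.75},
    {"dx":0.05,"dy":0,"dz":-3,"rx":0,"ry":0,"rz":0,"claw":0.75},
    {"dx":0,"dy":0,"dz":-3,"rx":0,"ry":0,"rz":0,"claw":0.75},
    {"dx":0,"dy":0,"dz":-3,"rx":0,"ry":0,"rz":0,"claw":0.75},
    {"dx":0,"dy":0,"dz":-3,"rx":0,"ry":0,"rz":0,"claw":0.75},
    {"dx":0,"dy":0,"dz":-2,"rx":0,"ry":0,"rz":0,"claw":0.75},
    {"dx":0,"dy":0,"dz":-2,"rx":0,"ry":0,"rz":0,"claw":0.75},
    {"dx":0,"dy":0,"dz":-1.3,"rx":0,"ry":0,"rz":0,"claw":0.75},
    {"dx":0,"dy":0,"dz":-0.6,"rx":0,"ry":0,"rz":0,"claw":0.75},
    {"dx":0,"dy":0,"dz":0,"rx":0,"ry":0,"rz":0,"claw":0.75},
    {"dx":0,"dy":0,"dz":0,"rx":0,"ry":0,"rz":0,"claw":0.75}
  ]
}}

```text
time_s: 8.02
tool_pos: [432.7, 86.1, 2.4]
tcp_rot: [3.141, 0.0, -1.574]
contact_force: [0.8, 0.1, 1.1]
width: 64.6
```

>>> {"name": "jog_arm", "arguments": {
  "motion": [
    {"dx":0,"dy":0,"dz":0,"rx":0,"ry":0,"rz":0,"claw":0.6},
    {"dx":0,"dy":0,"dz":0,"rx":0,"ry":0,"rz":0,"claw":0.4},
    {"dx":0,"dy":0,"dz":0,"rx":0,"ry":0,"rz":0,"claw":0.4},
    {"dx":0,"dy":0,"dz":0,"rx":0,"ry":0,"rz":0,"claw":0.4},
    {"dx":0,"dy":0,"dz":0,"rx":0,"ry":0,"rz":0,"claw":0.4},
    {"dx":0,"dy":0,"dz":0,"rx":0,"ry":0,"rz":0,"claw":0.4},
    {"dx":0,"dy":0,"dz":1,"rx":0,"ry":0,"rz":0,"claw":0.4},
    {"dx":0,"dy":0,"dz":2,"rx":0,"ry":0,"rz":0,"claw":0.4},
    {"dx":0,"dy":0,"dz":3,"rx":0,"ry":0,"rz":0,"claw":0.4},
    {"dx":0,"dy":0,"dz":3,"rx":0,"ry":0,"rz":0,"claw":0.4},
    {"dx":0,"dy":0,"dz":3,"rx":0,"ry":0,"rz":0,"claw":0.4},
    {"dx":0,"dy":0,"dz":3,"rx":0,"ry":0,"rz":0,"claw":0.4},
    {"dx":0,"dy":0,"dz":0,"rx":0,"ry":0,"rz":0,"claw":0.4},
    {"dx":0,"dy":0,"dz":0,"rx":0,"ry":0,"rz":0,"claw":0.4}
  ]
}}

```text
time_s: 9.18
tool_pos: [433.5, 85.8, 154.2]
tcp_rot: [-3.137, 0.0, -1.574]
contact_force: [-0.5, -0.3, -5.3]
width: 46.3
```

```bash
python3 - <<'E'
from h import *
im=cam("wrist"); save(im,'w6.png'); sc=cam("scene"); save(sc,'sc6.png',(230,140,350,260),5)
print(sensors.get_obs()['tool_pos'],[proj(sc,[x,27,73]) for x in (602,604)], proj(im,[602,26,73]))
E
```

```text
[430.69611042  85.47072339 150.73019541] [array([292.62682106, 241.54578923]), array([292.64927266, 242.08894271])] [385.5982462  -58.72943517]
```

View pics/w6.png

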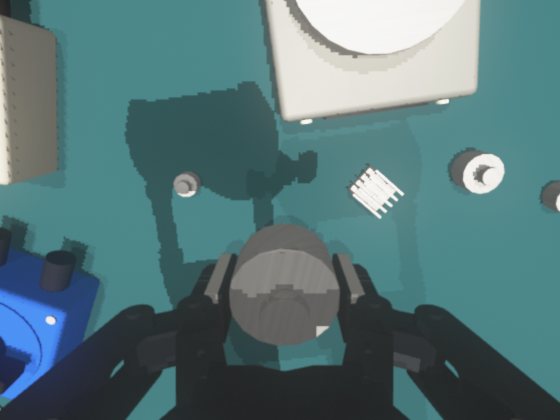

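View pics/sc6.png

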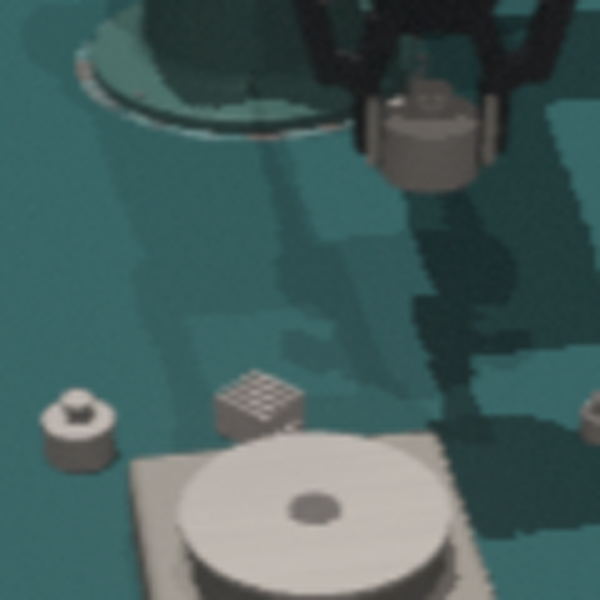

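The 500 g is held upright. In the scene view the dark disc of the pan is at (292.8,241.6), which puts the pan centre near (602,27).

>>> {"name": "jog_arm", "arguments": {
  "motion": [
    {"dx":1.0,"dy":-0.6,"dz":0,"rx":0,"ry":0,"rz":0,"claw":0.4},
    {"dx":2.0,"dy":-1,"dz":0,"rx":0,"ry":0,"rz":0,"claw":0.4},
    {"dx":2.0,"dy":-1,"dz":0,"rx":0,"ry":0,"rz":0,"claw":0.4},
    {"dx":2.0,"dy":-1,"dz":0,"rx":0,"ry":0,"rz":0,"claw":0.4},
    {"dx":2.0,"dy":-1,"dz":0,"rx":0,"ry":0,"rz":0,"claw":0.4},
    {"dx":2.0,"dy":-1,"dz":0,"rx":0,"ry":0,"rz":0,"claw":0.4},
    {"dx":1.0,"dy":-0.3,"dz":0,"rx":0,"ry":0,"rz":0,"claw":0.4},
    {"dx":0,"dy":0,"dz":0,"rx":0,"ry":0,"rz":0,"claw":0.4},
    {"dx":0,"dy":0,"dz":0,"rx":0,"ry":0,"rz":0,"claw":0.4},
    {"dx":0,"dy":0,"dz":0,"rx":0,"ry":0,"rz":0,"claw":0.4}
  ]
}}

```text
time_s: 10.12
tool_pos: [550.7, 27.1, 150.6]
tcp_rot: [3.138, 0.0, -1.574]
contact_force: [0.4, -0.1, -5.4]
width: 46.1
```

```bash
python3 - <<'E'
from h import *
im=cam("wrist"); save(im,'w7.png'); o=sensors.get_obs(); print(o['tool_pos'],o['tcp_rot'])
print(proj(im,[602,27,73]))
E
```

```text
[550.76643076  27.17635665 151.04859681] [ 3.13858986e+00  1.72229529e-04 -1.57366048e+00]
[284.10231189 144.54724293]
```

View pics/w7.png

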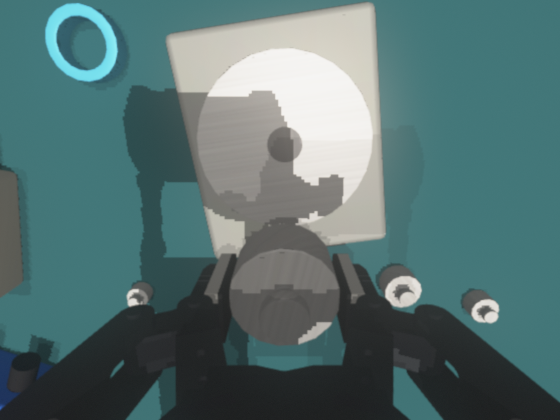

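The disc is at (284.5,144.5), which confirms the pan centre at (602,27). The top of the held weight is at about (285,297).

```bash
python3 - <<'E'
from h import *
im=cam("wrist"); o=sensors.get_obs(); print(o['tool_pos'])
print(cast(im,284.5,144.5,73), cast(im,285,297,o['tool_pos'][2]+28))
save(im,'w7z.png',(220,210,350,360),5)
E
```

```text
[550.97630559  27.25806654 151.42273855]
[602.1203839   26.86586184  73.        ] [552.91423102  27.06070929 179.42273855]
```

View pics/w7z.png

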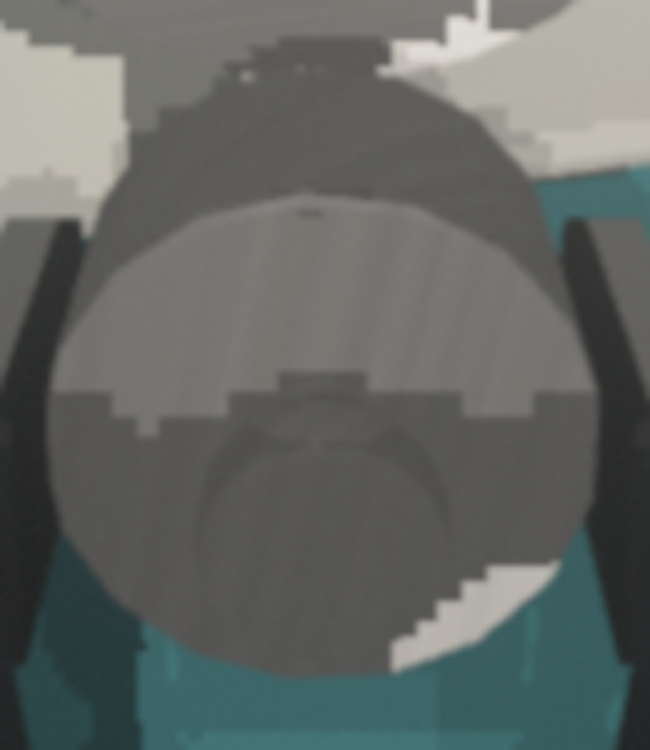

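>>> {"name": "jog_arm", "arguments": {
  "motion": [
    {"dx":1.5,"dy":0,"dz":0,"rx":0,"ry":0,"rz":0,"claw":0.4},
    {"dx":2,"dy":0,"dz":-0.5,"rx":0,"ry":0,"rz":0,"claw":0.4},
    {"dx":1.5,"dy":0,"dz":-1,"rx":0,"ry":0,"rz":0,"claw":0.4},
    {"dx":0,"dy":0,"dz":-2,"rx":0,"ry":0,"rz":0,"claw":0.4},
    {"dx":0,"dy":0,"dz":-2,"rx":0,"ry":0,"rz":0,"claw":0.4},
    {"dx":0,"dy":0,"dz":-1,"rx":0,"ry":0,"rz":0,"claw":0.4},
    {"dx":0,"dy":0,"dz":-0.6,"rx":0,"ry":0,"rz":0,"claw":0.4},
    {"dx":0,"dy":0,"dz":-0.5,"rx":0,"ry":0,"rz":0,"claw":0.4},
    {"dx":0,"dy":0,"dz":-0.5,"rx":0,"ry":0,"rz":0,"claw":0.4},
    {"dx":0,"dy":0,"dz":-0.3,"rx":0,"ry":0,"rz":0,"claw":0.4},
    {"dx":0,"dy":0,"dz":0,"rx":0,"ry":0,"rz":0,"claw":0.4},
    {"dx":0,"dy":0,"dz":0,"rx":0,"ry":0,"rz":0,"claw":0.4}
  ]
}}

```text
time_s: 11.22
tool_pos: [602.7, 27.0, 69.3]
tcp_rot: [-3.141, 0.0, -1.574]
contact_force: [-2.3, -0.0, -0.6]
width: 46.2
```

>>> {"name": "jog_arm", "arguments": {
  "motion": [
    {"dx":0,"dy":0,"dz":0,"rx":0,"ry":0,"rz":0,"claw":0.6},
    {"dx":0,"dy":0,"dz":0,"rx":0,"ry":0,"rz":0,"claw":0.7},
    {"dx":0,"dy":0,"dz":0,"rx":0,"ry":0,"rz":0,"claw":0.75},
    {"dx":0,"dy":0,"dz":0,"rx":0,"ry":0,"rz":0,"claw":0.75},
    {"dx":0,"dy":0,"dz":0.2,"rx":0,"ry":0,"rz":0,"claw":0.75}
  ]
}}

```text
time_s: 11.63
tool_pos: [602.7, 26.7, 70.5]
tcp_rot: [-3.141, -0.0, -1.574]
contact_force: [-0.1, 0.7, 0.7]
width: 64.2
```

```bash
python3 - <<'E'
from h import *
im=cam("wrist"); save(im,'w8.png'); o=sensors.get_obs(); print(o['time_s'],o['tool_pos'],o['tcp_rot'],o['contact_force'],o['width'])
sc=cam("scene"); save(sc,'sc8.png',(230,170,350,290),5)
E
```

```text
11.6833 [602.89232044  26.77148955  70.98331054] [-3.14059286e+00 -2.93730929e-05 -1.57408729e+00] [-0.52539898  0.12851293  0.46449038] 64.18832585645349
```

View pics/w8.png

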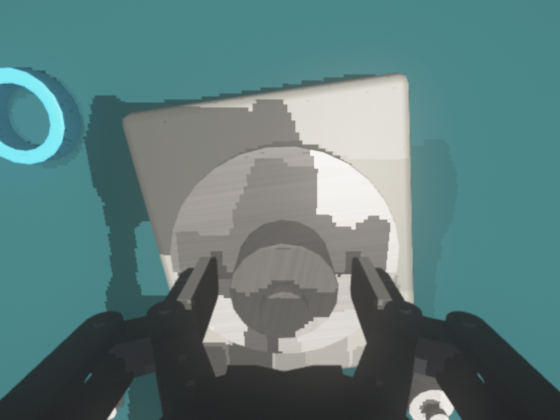

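View pics/sc8.png

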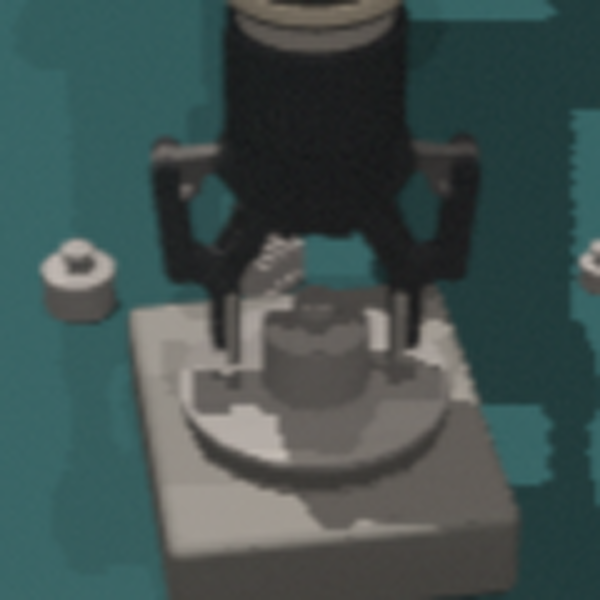

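The weight stands upright and near the centre of the sunk pan, released. I leave it there more than 2 s.

```bash
python3 - <<'E'
from h import *
im=cam("wrist"); print(sensors.get_obs()['tool_pos'])
print(cast(im,284,291.5,92)); save(im,'w9.png',(150,120,420,360),2.9)
E
```

```text
[602.80219129  26.78758465  70.70452996]
[602.93349457  27.07495824  92.        ]
```

>>> {"name": "jog_arm", "arguments": {
  "motion": [
    {"dx":0,"dy":0,"dz":0,"rx":0,"ry":0,"rz":0,"claw":0.75},
    {"dx":0,"dy":0,"dz":0,"rx":0,"ry":0,"rz":0,"claw":0.75},
    {"dx":0,"dy":0,"dz":0,"rx":0,"ry":0,"rz":0,"claw":0.75},
    {"dx":0,"dy":0,"dz":0,"rx":0,"ry":0,"rz":0,"claw":0.75},
    {"dx":0,"dy":0,"dz":0,"rx":0,"ry":0,"rz":0,"claw":0.75},
    {"dx":0,"dy":0,"dz":0,"rx":0,"ry":0,"rz":0,"claw":0.75},
    {"dx":0,"dy":0,"dz":0,"rx":0,"ry":0,"rz":0,"claw":0.75},
    {"dx":0,"dy":0,"dz":0,"rx":0,"ry":0,"rz":0,"claw":0.75},
    {"dx":0,"dy":0,"dz":0,"rx":0,"ry":0,"rz":0,"claw":0.75},
    {"dx":0,"dy":0,"dz":0,"rx":0,"ry":0,"rz":0,"claw":0.75},
    {"dx":0,"dy":0,"dz":0,"rx":0,"ry":0,"rz":0,"claw":0.75},
    {"dx":0,"dy":0,"dz":0,"rx":0,"ry":0,"rz":0,"claw":0.75},
    {"dx":0,"dy":0,"dz":0,"rx":0,"ry":0,"rz":0,"claw":0.75},
    {"dx":0,"dy":0,"dz":0,"rx":0,"ry":0,"rz":0,"claw":0.75},
    {"dx":0,"dy":0,"dz":0,"rx":0,"ry":0,"rz":0,"claw":0.75}
  ]
}}

```text
time_s: 13.03
tool_pos: [602.4, 26.8, 70.3]
tcp_rot: [3.142, 0.0, -1.574]
contact_force: [0.2, 0.3, 0.5]
width: 63.8
```

View pics/w9.png

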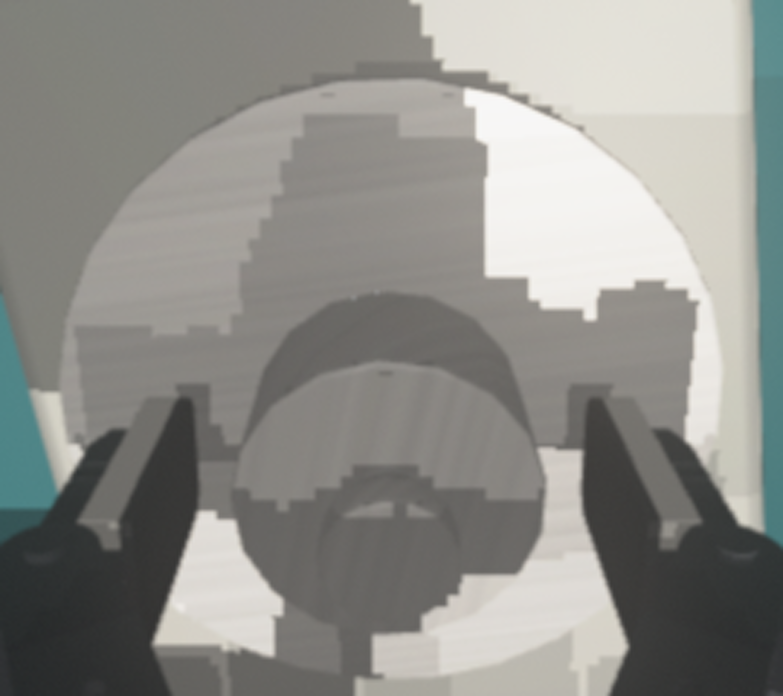

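The 500 g is centred within about 1 mm. I wait a little more, lower slightly, regrasp and lift.

>>> {"name": "jog_arm", "arguments": {
  "motion": [
    {"dx":0,"dy":0,"dz":0,"rx":0,"ry":0,"rz":0,"claw":0.75},
    {"dx":0,"dy":0,"dz":0,"rx":0,"ry":0,"rz":0,"claw":0.75},
    {"dx":0,"dy":0,"dz":0,"rx":0,"ry":0,"rz":0,"claw":0.75},
    {"dx":0,"dy":0,"dz":0,"rx":0,"ry":0,"rz":0,"claw":0.75},
    {"dx":0,"dy":0,"dz":0,"rx":0,"ry":0,"rz":0,"claw":0.75},
    {"dx":0,"dy":0,"dz":0,"rx":0,"ry":0,"rz":0,"claw":0.75},
    {"dx":0,"dy":0,"dz":0,"rx":0,"ry":0,"rz":0,"claw":0.75},
    {"dx":0,"dy":0,"dz":0,"rx":0,"ry":0,"rz":0,"claw":0.75},
    {"dx":0,"dy":0,"dz":0,"rx":0,"ry":0,"rz":0,"claw":0.75},
    {"dx":0,"dy":0,"dz":0,"rx":0,"ry":0,"rz":0,"claw":0.75},
    {"dx":0,"dy":0,"dz":0,"rx":0,"ry":0,"rz":0,"claw":0.75},
    {"dx":0,"dy":0,"dz":0,"rx":0,"ry":0,"rz":0,"claw":0.75},
    {"dx":0,"dy":0,"dz":0,"rx":0,"ry":0,"rz":0,"claw":0.75},
    {"dx":0,"dy":0,"dz":0,"rx":0,"ry":0,"rz":0,"claw":0.75},
    {"dx":0,"dy":0,"dz":0,"rx":0,"ry":0,"rz":0,"claw":0.75},
    {"dx":0,"dy":0,"dz":-0.5,"rx":0,"ry":0,"rz":0,"claw":0.75},
    {"dx":0,"dy":0,"dz":0,"rx":0,"ry":0,"rz":0,"claw":0.6},
    {"dx":0,"dy":0,"dz":0,"rx":0,"ry":0,"rz":0,"claw":0.4},
    {"dx":0,"dy":0,"dz":0,"rx":0,"ry":0,"rz":0,"claw":0.4},
    {"dx":0,"dy":0,"dz":0,"rx":0,"ry":0,"rz":0,"claw":0.4}
  ]
}}

```text
time_s: 14.7
tool_pos: [601.8, 26.9, 64.9]
tcp_rot: [3.14, 0.0, -1.574]
contact_force: [-2.2, 0.3, 0.2]
width: 46.5
```

>>> {"name": "jog_arm", "arguments": {
  "motion": [
    {"dx":0,"dy":0,"dz":0,"rx":0,"ry":0,"rz":0,"claw":0.4},
    {"dx":0,"dy":0,"dz":0,"rx":0,"ry":0,"rz":0,"claw":0.4},
    {"dx":0,"dy":0,"dz":1,"rx":0,"ry":0,"rz":0,"claw":0.4},
    {"dx":0,"dy":0,"dz":2,"rx":0,"ry":0,"rz":0,"claw":0.4},
    {"dx":0,"dy":0,"dz":3,"rx":0,"ry":0,"rz":0,"claw":0.4},
    {"dx":0,"dy":0,"dz":2,"rx":0,"ry":0,"rz":0,"claw":0.4},
    {"dx":-0.7,"dy":-2,"dz":1,"rx":0,"ry":0,"rz":0,"claw":0.4},
    {"dx":-0.7,"dy":-3,"dz":0,"rx":0,"ry":0,"rz":0,"claw":0.4},
    {"dx":-0.7,"dy":-3,"dz":0,"rx":0,"ry":0,"rz":0,"claw":0.4},
    {"dx":-0.7,"dy":-3,"dz":0,"rx":0,"ry":0,"rz":0,"claw":0.4},
    {"dx":-0.7,"dy":-3,"dz":0,"rx":0,"ry":0,"rz":0,"claw":0.4},
    {"dx":-0.7,"dy":-3,"dz":0,"rx":0,"ry":0,"rz":0,"claw":0.4},
    {"dx":-0.7,"dy":-3,"dz":0,"rx":0,"ry":0,"rz":0,"claw":0.4},
    {"dx":-0.7,"dy":-3,"dz":0,"rx":0,"ry":0,"rz":0,"claw":0.4},
    {"dx":-0.7,"dy":-3,"dz":0,"rx":0,"ry":0,"rz":0,"claw":0.4},
    {"dx":-0.7,"dy":-3,"dz":0,"rx":0,"ry":0,"rz":0,"claw":0.4},
    {"dx":-0.7,"dy":-3,"dz":0,"rx":0,"ry":0,"rz":0,"claw":0.4},
    {"dx":-0.7,"dy":-2,"dz":0,"rx":0,"ry":0,"rz":0,"claw":0.4},
    {"dx":0,"dy":0,"dz":0,"rx":0,"ry":0,"rz":0,"claw":0.4},
    {"dx":0,"dy":0,"dz":0,"rx":0,"ry":0,"rz":0,"claw":0.4}
  ]
}}

```text
time_s: 16.37
tool_pos: [517.6, -314.3, 155.0]
tcp_rot: [3.141, 0.0, -1.577]
contact_force: [-0.4, 0.6, -6.3]
width: 46.5
```

```bash
python3 - <<'E'
from h import *
im=cam("wrist"); save(im,'w10.png'); o=sensors.get_obs(); print(o['time_s'],o['tool_pos'],o['tcp_rot'],o['contact_force'],o['width'])
sc=cam("scene"); save(sc,'sc10.png')
E
```

```text
16.4167 [ 517.88918269 -313.21393844  154.93322459] [ 3.14100857e+00  8.89408320e-04 -1.57541638e+00] [-0.18629079 -0.4840743  -5.84878607] 46.408761482683836
```

View pics/w10.png

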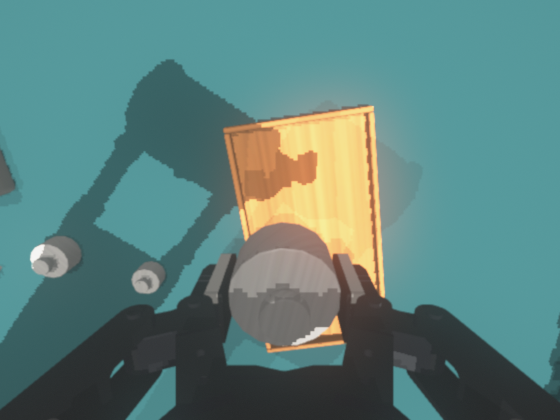

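View pics/sc10.png

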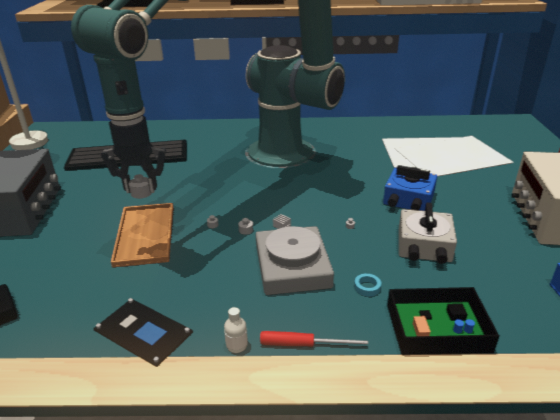

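The weight is held over the tray. The wrist view shows the tray corners at (225,129), (374,107) and (269,350).

```bash
python3 - <<'E'
from h import *
im=cam("wrist")
a,b,c=[cast(im,*p,16) for p in [(225,129),(374,107),(269,350)]]
print(a,b,c,np.linalg.norm(a-b),np.linalg.norm(a-c)); ctr=(b+c)/2; print(ctr)
ex=(a-c)/np.linalg.norm(a-c); ey=(a-b)/np.linalg.norm(a-b)
for s in (82,30,-14,-52): print(s,(ctr+s*ex).round(1))
E
```

```text
[ 575.77214492 -261.91424156   16.        ] [ 593.1958501  -388.36281907   16.        ] [ 342.95761239 -295.21934927   16.        ] 127.64336354541375 235.1846864796938
[ 468.07673125 -341.79108417   16.        ]
82 [ 549.3 -330.2   16. ]
30 [ 497.8 -337.5   16. ]
-14 [ 454.2 -343.8   16. ]
-52 [ 416.6 -349.2   16. ]
```

>>> {"name": "jog_arm", "arguments": {
  "motion": [
    {"dx":1,"dy":-0.5,"dz":0,"rx":0,"ry":0,"rz":0,"claw":0.4},
    {"dx":1.1,"dy":-0.6,"dz":-1,"rx":0,"ry":0,"rz":0,"claw":0.4},
    {"dx":1,"dy":-0.5,"dz":-2,"rx":0,"ry":0,"rz":0,"claw":0.4},
    {"dx":0,"dy":0,"dz":-3,"rx":0,"ry":0,"rz":0,"claw":0.4},
    {"dx":0,"dy":0,"dz":-3,"rx":0,"ry":0,"rz":0,"claw":0.4},
    {"dx":0,"dy":0,"dz":-2,"rx":0,"ry":0,"rz":0,"claw":0.4},
    {"dx":0,"dy":0,"dz":-1.5,"rx":0,"ry":0,"rz":0,"claw":0.4},
    {"dx":0,"dy":0,"dz":-1,"rx":0,"ry":0,"rz":0,"claw":0.4},
    {"dx":0,"dy":0,"dz":-0.5,"rx":0,"ry":0,"rz":0,"claw":0.4},
    {"dx":0,"dy":0,"dz":-0.2,"rx":0,"ry":0,"rz":0,"claw":0.4},
    {"dx":0,"dy":0,"dz":0,"rx":0,"ry":0,"rz":0,"claw":0.4},
    {"dx":0,"dy":0,"dz":0,"rx":0,"ry":0,"rz":0,"claw":0.4},
    {"dx":0,"dy":0,"dz":0,"rx":0,"ry":0,"rz":0,"claw":0.4}
  ]
}}

```text
time_s: 17.6
tool_pos: [550.6, -329.9, 14.9]
tcp_rot: [-3.139, -0.002, -1.574]
contact_force: [-1.7, 0.0, -4.7]
width: 45.9
```

>>> {"name": "jog_arm", "arguments": {
  "motion": [
    {"dx":0,"dy":0,"dz":-0.3,"rx":0,"ry":0,"rz":0,"claw":0.4},
    {"dx":0,"dy":0,"dz":0,"rx":0,"ry":0,"rz":0,"claw":0.4},
    {"dx":0,"dy":0,"dz":-0.2,"rx":0,"ry":0,"rz":0,"claw":0.4},
    {"dx":0,"dy":0,"dz":0,"rx":0,"ry":0,"rz":0,"claw":0.4},
    {"dx":0,"dy":0,"dz":0,"rx":0,"ry":0,"rz":0,"claw":0.4}
  ]
}}

```text
time_s: 18.02
tool_pos: [549.2, -329.1, 8.1]
tcp_rot: [3.141, 0.0, -1.574]
contact_force: [-0.8, 0.7, -5.6]
width: 46.5
```

>>> {"name": "jog_arm", "arguments": {
  "motion": [
    {"dx":0,"dy":0,"dz":-0.15,"rx":0,"ry":0,"rz":0,"claw":0.4},
    {"dx":0,"dy":0,"dz":0,"rx":0,"ry":0,"rz":0,"claw":0.4},
    {"dx":0,"dy":0,"dz":0,"rx":0,"ry":0,"rz":0,"claw":0.4}
  ]
}}

```text
time_s: 18.27
tool_pos: [549.5, -329.2, 7.7]
tcp_rot: [-3.142, -0.0, -1.574]
contact_force: [-2.2, 1.3, 3.1]
width: 46.0
```

Contact with the floor: the force went from −5.6 to +3.1 N. I release, lift and move on to the 200 g.

>>> {"name": "jog_arm", "arguments": {
  "motion": [
    {"dx":0,"dy":0,"dz":0,"rx":0,"ry":0,"rz":0,"claw":0.6},
    {"dx":0,"dy":0,"dz":0,"rx":0,"ry":0,"rz":0,"claw":0.75},
    {"dx":0,"dy":0,"dz":0,"rx":0,"ry":0,"rz":0,"claw":0.75},
    {"dx":0,"dy":0,"dz":1,"rx":0,"ry":0,"rz":0,"claw":0.75},
    {"dx":0,"dy":0,"dz":3,"rx":0,"ry":0,"rz":0,"claw":0.75},
    {"dx":0,"dy":0,"dz":3,"rx":0,"ry":0,"rz":0,"claw":0.75},
    {"dx":0,"dy":0,"dz":3,"rx":0,"ry":0,"rz":0,"claw":0.75},
    {"dx":-0.8,"dy":2,"dz":3,"rx":0,"ry":0,"rz":0,"claw":0.75},
    {"dx":-1.1,"dy":2.7,"dz":2,"rx":0,"ry":0,"rz":0,"claw":0.75},
    {"dx":-1.1,"dy":2.7,"dz":0,"rx":0,"ry":0,"rz":0,"claw":0.7},
    {"dx":-1.1,"dy":2.7,"dz":0,"rx":0,"ry":0,"rz":0,"claw":0.7},
    {"dx":-1.1,"dy":2.7,"dz":0,"rx":0,"ry":0,"rz":0,"claw":0.6},
    {"dx":-1.1,"dy":2.7,"dz":0,"rx":0,"ry":0,"rz":0,"claw":0.6},
    {"dx":-1.1,"dy":2.7,"dz":0,"rx":0,"ry":0,"rz":0,"claw":0.6},
    {"dx":-1.1,"dy":2.7,"dz":0,"rx":0,"ry":0,"rz":0,"claw":0.6},
    {"dx":-1,"dy":2,"dz":0,"rx":0,"ry":0,"rz":0,"claw":0.6},
    {"dx":0,"dy":0.9,"dz":0,"rx":0,"ry":0,"rz":0,"claw":0.6},
    {"dx":0,"dy":0,"dz":0,"rx":0,"ry":0,"rz":0,"claw":0.6},
    {"dx":0,"dy":0,"dz":0,"rx":0,"ry":0,"rz":0,"claw":0.6}
  ]
}}

```text
time_s: 19.85
tool_pos: [455.4, -91.4, 157.7]
tcp_rot: [-3.139, -0.001, -1.573]
contact_force: [0.5, -0.8, -0.7]
width: 51.0
```

```bash
python3 - <<'E'
from h import *
im=cam("wrist"); save(im,'w11.png'); o=sensors.get_obs(); print(o['time_s'],o['tool_pos'],o['tcp_rot'],o['contact_force'],o['width'])
sc=cam("scene"); save(sc,'sc11.png',(90,170,450,290),2.2)
E
```

```text
19.9 [455.4737352  -91.87710941 157.55878144] [-3.13975602e+00 -1.02144018e-03 -1.57357114e+00] [0.44766304 0.41311926 0.66171885] 51.33401008667071
```

View pics/w11.png

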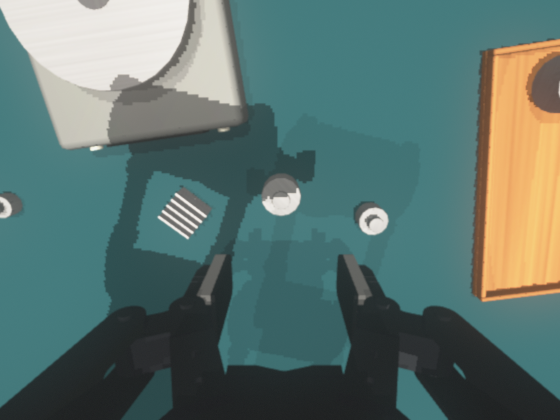

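View pics/sc11.png

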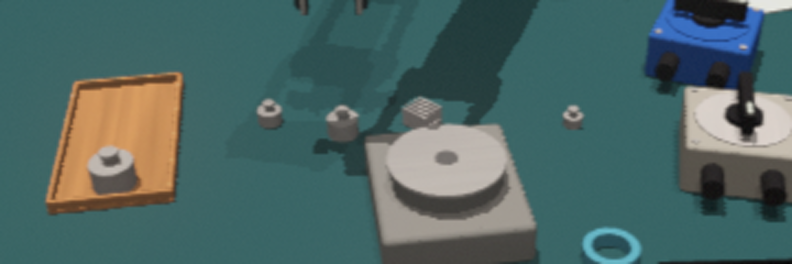

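The 500 g stands upright in the tray. The 200 g is under the jaws at about (282,197) in the wrist view.

```bash
python3 - <<'E'
from h import *
im=cam("wrist"); save(im,'w12.png',(242,157,322,237),7); print(sensors.get_obs()['tool_pos'])
print(cast(im,282,197,22),cast(im,282,200,34))
E
```

```text
[455.26019814 -92.18002507 157.18818786]
[453.32482991 -90.18783289  22.        ] [454.06242514 -90.24635934  34.        ]
```

View pics/w12.png

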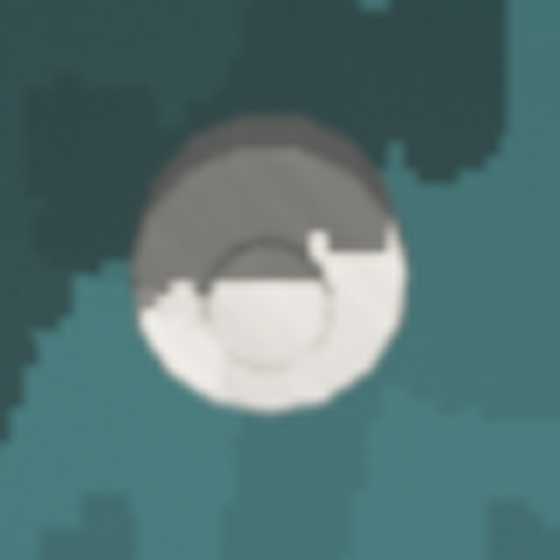

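>>> {"name": "jog_arm", "arguments": {
  "motion": [
    {"dx":-0.15,"dy":0.25,"dz":-2,"rx":0,"ry":0,"rz":0,"claw":0.6},
    {"dx":0,"dy":0,"dz":-3,"rx":0,"ry":0,"rz":0,"claw":0.6},
    {"dx":0,"dy":0,"dz":-3,"rx":0,"ry":0,"rz":0,"claw":0.6},
    {"dx":0,"dy":0,"dz":-3,"rx":0,"ry":0,"rz":0,"claw":0.6},
    {"dx":0,"dy":0,"dz":-2,"rx":0,"ry":0,"rz":0,"claw":0.6},
    {"dx":0,"dy":0,"dz":-1.2,"rx":0,"ry":0,"rz":0,"claw":0.6},
    {"dx":0,"dy":0,"dz":-0.7,"rx":0,"ry":0,"rz":0,"claw":0.6},
    {"dx":0,"dy":0,"dz":-0.4,"rx":0,"ry":0,"rz":0,"claw":0.6},
    {"dx":0,"dy":0,"dz":0,"rx":0,"ry":0,"rz":0,"claw":0.6},
    {"dx":0,"dy":0,"dz":0,"rx":0,"ry":0,"rz":0,"claw":0.45},
    {"dx":0,"dy":0,"dz":0,"rx":0,"ry":0,"rz":0,"claw":0.25},
    {"dx":0,"dy":0,"dz":0,"rx":0,"ry":0,"rz":0,"claw":0.25},
    {"dx":0,"dy":0,"dz":0,"rx":0,"ry":0,"rz":0,"claw":0.25},
    {"dx":0,"dy":0,"dz":0,"rx":0,"ry":0,"rz":0,"claw":0.25},
    {"dx":0,"dy":0,"dz":0,"rx":0,"ry":0,"rz":0,"claw":0.25}
  ]
}}

```text
time_s: 21.25
tool_pos: [454.3, -89.1, 5.0]
tcp_rot: [-3.139, -0.001, -1.574]
contact_force: [0.3, -1.0, 5.7]
width: 33.8
```

>>> {"name": "jog_arm", "arguments": {
  "motion": [
    {"dx":0,"dy":0,"dz":1,"rx":0,"ry":0,"rz":0,"claw":0.25},
    {"dx":0,"dy":0,"dz":3,"rx":0,"ry":0,"rz":0,"claw":0.25},
    {"dx":0,"dy":0,"dz":3,"rx":0,"ry":0,"rz":0,"claw":0.25},
    {"dx":0,"dy":0,"dz":3,"rx":0,"ry":0,"rz":0,"claw":0.25},
    {"dx":0,"dy":0,"dz":3,"rx":0,"ry":0,"rz":0,"claw":0.25},
    {"dx":1.2,"dy":1.4,"dz":1.5,"rx":0,"ry":0,"rz":0,"claw":0.25},
    {"dx":2.1,"dy":2.5,"dz":0,"rx":0,"ry":0,"rz":0,"claw":0.25},
    {"dx":2.1,"dy":2.5,"dz":0,"rx":0,"ry":0,"rz":0,"claw":0.25},
    {"dx":2.1,"dy":2.5,"dz":0,"rx":0,"ry":0,"rz":0,"claw":0.25},
    {"dx":1.2,"dy":1.7,"dz":0,"rx":0,"ry":0,"rz":0,"claw":0.25},
    {"dx":1,"dy":1,"dz":0,"rx":0,"ry":0,"rz":0,"claw":0.25},
    {"dx":0,"dy":0,"dz":0,"rx":0,"ry":0,"rz":0,"claw":0.25},
    {"dx":0,"dy":0,"dz":0,"rx":0,"ry":0,"rz":0,"claw":0.25},
    {"dx":0,"dy":0,"dz":0,"rx":0,"ry":0,"rz":0,"claw":0.25}
  ]
}}

```text
time_s: 22.42
tool_pos: [548.7, 26.7, 148.2]
tcp_rot: [3.14, -0.001, -1.574]
contact_force: [-0.2, 0.2, -2.8]
width: 34.0
```

```bash
python3 - <<'E'
from h import *
im=cam("wrist"); save(im,'w13.png'); o=sensors.get_obs(); print(o['time_s'],o['tool_pos'],o['tcp_rot'],o['contact_force'],o['width'])
print(proj(im,[602,27,73]))
E
```

```text
22.4667 [548.72941334  26.48490039 148.34673163] [ 3.13993765e+00 -4.27253238e-04 -1.57465837e+00] [-0.15036321 -0.75772123 -2.1082258 ] 33.6291911809001
[283.43336229 142.18641444]
```

View pics/w13.png

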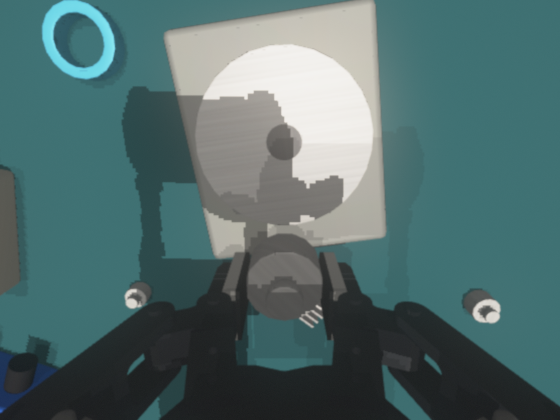

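The 200 g is held upright, with its top at about (285,286). The disc is at (284,142), as predicted.

```bash
python3 - <<'E'
from h import *
im=cam("wrist"); o=sensors.get_obs(); print(o['tool_pos'])
print(cast(im,284,142.5,73), cast(im,285,286.5,o['tool_pos'][2]+17)); save(im,'w14.png',(225,215,345,335),5)
E
```

```text
[548.83892372  26.37229034 148.4516654 ]
[601.8403412   26.41102963  73.        ] [548.76506028  26.34689818 165.4516654 ]
```

View pics/w14.png

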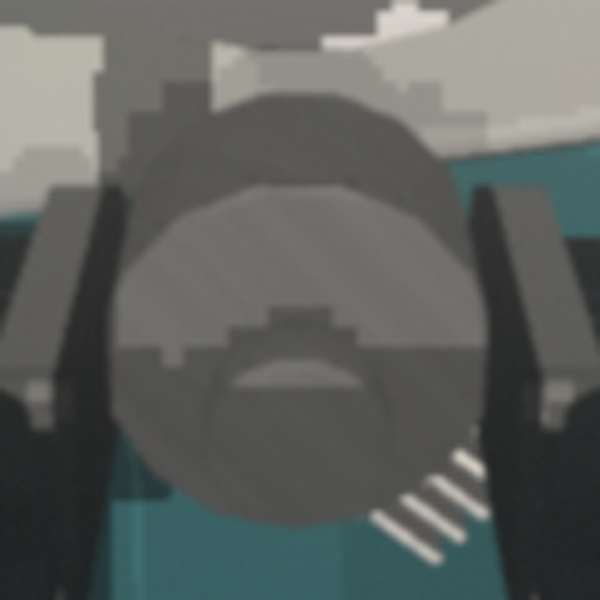

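>>> {"name": "jog_arm", "arguments": {
  "motion": [
    {"dx":1.8,"dy":0.05,"dz":0,"rx":0,"ry":0,"rz":0,"claw":0.25},
    {"dx":2,"dy":0,"dz":-0.5,"rx":0,"ry":0,"rz":0,"claw":0.25},
    {"dx":1.5,"dy":0,"dz":-1,"rx":0,"ry":0,"rz":0,"claw":0.25},
    {"dx":0,"dy":0,"dz":-2,"rx":0,"ry":0,"rz":0,"claw":0.25},
    {"dx":0,"dy":0,"dz":-1.5,"rx":0,"ry":0,"rz":0,"claw":0.25},
    {"dx":0,"dy":0,"dz":-1,"rx":0,"ry":0,"rz":0,"claw":0.25},
    {"dx":0,"dy":0,"dz":-0.5,"rx":0,"ry":0,"rz":0,"claw":0.25},
    {"dx":0,"dy":0,"dz":-0.5,"rx":0,"ry":0,"rz":0,"claw":0.25},
    {"dx":0,"dy":0,"dz":-0.3,"rx":0,"ry":0,"rz":0,"claw":0.25},
    {"dx":0,"dy":0,"dz":0,"rx":0,"ry":0,"rz":0,"claw":0.25},
    {"dx":0,"dy":0,"dz":0,"rx":0,"ry":0,"rz":0,"claw":0.25},
    {"dx":0,"dy":0,"dz":0,"rx":0,"ry":0,"rz":0,"claw":0.25}
  ]
}}

```text
time_s: 23.52
tool_pos: [603.5, 27.9, 76.8]
tcp_rot: [-3.14, 0.0, -1.574]
contact_force: [-0.5, -0.4, -1.5]
width: 33.5
```

>>> {"name": "jog_arm", "arguments": {
  "motion": [
    {"dx":0,"dy":0,"dz":-0.2,"rx":0,"ry":0,"rz":0,"claw":0.25},
    {"dx":0,"dy":0,"dz":0,"rx":0,"ry":0,"rz":0,"claw":0.25},
    {"dx":0,"dy":0,"dz":0,"rx":0,"ry":0,"rz":0,"claw":0.25}
  ]
}}

```text
time_s: 23.77
tool_pos: [603.7, 27.9, 74.4]
tcp_rot: [-3.14, 0.0, -1.574]
contact_force: [1.4, -0.7, 0.4]
width: 34.4
```

>>> {"name": "jog_arm", "arguments": {
  "motion": [
    {"dx":0,"dy":0,"dz":0,"rx":0,"ry":0,"rz":0,"claw":0.45},
    {"dx":0,"dy":0,"dz":0,"rx":0,"ry":0,"rz":0,"claw":0.6},
    {"dx":0,"dy":0,"dz":0,"rx":0,"ry":0,"rz":0,"claw":0.6},
    {"dx":0,"dy":0,"dz":0,"rx":0,"ry":0,"rz":0,"claw":0.6},
    {"dx":0,"dy":0,"dz":0,"rx":0,"ry":0,"rz":0,"claw":0.6}
  ]
}}

```text
time_s: 24.18
tool_pos: [602.9, 27.9, 73.8]
tcp_rot: [3.142, 0.0, -1.574]
contact_force: [-0.4, -0.4, 0.6]
width: 51.4
```

```bash
python3 - <<'E'
from h import *
im=cam("wrist"); save(im,'w15.png',(150,120,420,360),2.9); o=sensors.get_obs(); print(o['time_s'],o['tool_pos'],o['contact_force'],o['width'])
u=proj(im,[602,27,68.6+22]);print(u,(u-[150,120])*2.9)
E
```

```text
24.2333 [602.90487129  27.86579892  73.77721083] [ 0.48905898  0.52075662 -0.34378411] 50.79243063739
[286.58392127 287.82075575] [396.09337168 486.68019168]
```

View pics/w15.png

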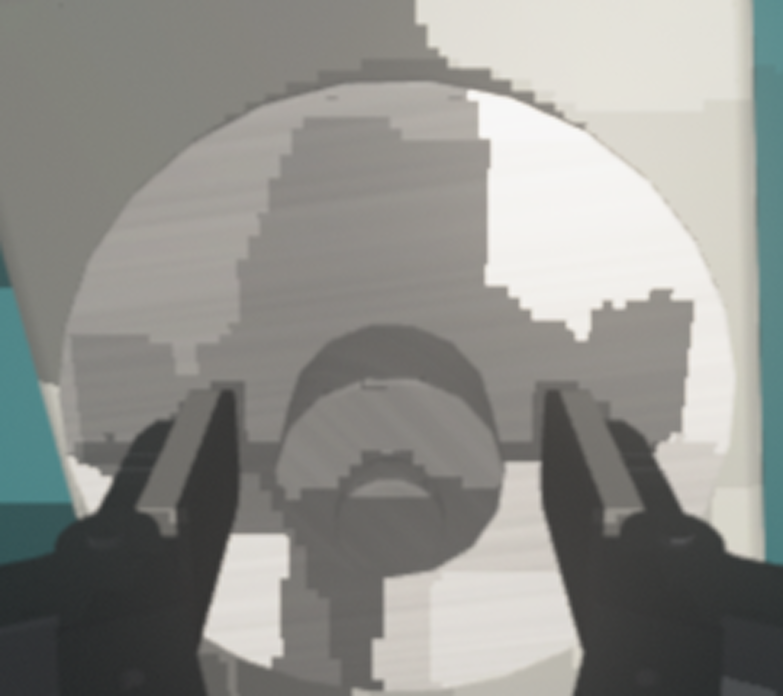

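The 200 g stands upright within about 2 mm of the pan centre. I wait more than 2 s.

>>> {"name": "jog_arm", "arguments": {
  "motion": [
    {"dx":0,"dy":0,"dz":0,"rx":0,"ry":0,"rz":0,"claw":0.6},
    {"dx":0,"dy":0,"dz":0,"rx":0,"ry":0,"rz":0,"claw":0.6},
    {"dx":0,"dy":0,"dz":0,"rx":0,"ry":0,"rz":0,"claw":0.6},
    {"dx":0,"dy":0,"dz":0,"rx":0,"ry":0,"rz":0,"claw":0.6},
    {"dx":0,"dy":0,"dz":0,"rx":0,"ry":0,"rz":0,"claw":0.6},
    {"dx":0,"dy":0,"dz":0,"rx":0,"ry":0,"rz":0,"claw":0.6},
    {"dx":0,"dy":0,"dz":0,"rx":0,"ry":0,"rz":0,"claw":0.6},
    {"dx":0,"dy":0,"dz":0,"rx":0,"ry":0,"rz":0,"claw":0.6},
    {"dx":0,"dy":0,"dz":0,"rx":0,"ry":0,"rz":0,"claw":0.6},
    {"dx":0,"dy":0,"dz":0,"rx":0,"ry":0,"rz":0,"claw":0.6},
    {"dx":0,"dy":0,"dz":0,"rx":0,"ry":0,"rz":0,"claw":0.6},
    {"dx":0,"dy":0,"dz":0,"rx":0,"ry":0,"rz":0,"claw":0.6},
    {"dx":0,"dy":0,"dz":0,"rx":0,"ry":0,"rz":0,"claw":0.6},
    {"dx":0,"dy":0,"dz":0,"rx":0,"ry":0,"rz":0,"claw":0.6},
    {"dx":0,"dy":0,"dz":0,"rx":0,"ry":0,"rz":0,"claw":0.6},
    {"dx":0,"dy":0,"dz":0,"rx":0,"ry":0,"rz":0,"claw":0.6},
    {"dx":0,"dy":0,"dz":0,"rx":0,"ry":0,"rz":0,"claw":0.6},
    {"dx":0,"dy":0,"dz":0,"rx":0,"ry":0,"rz":0,"claw":0.6},
    {"dx":0,"dy":0,"dz":0,"rx":0,"ry":0,"rz":0,"claw":0.6},
    {"dx":0,"dy":0,"dz":0,"rx":0,"ry":0,"rz":0,"claw":0.6}
  ]
}}

```text
time_s: 25.9
tool_pos: [602.9, 27.8, 73.8]
tcp_rot: [-3.142, -0.0, -1.574]
contact_force: [0.0, -1.2, -0.4]
width: 51.1
```

>>> {"name": "jog_arm", "arguments": {
  "motion": [
    {"dx":0,"dy":0,"dz":0,"rx":0,"ry":0,"rz":0,"claw":0.6},
    {"dx":0,"dy":0,"dz":0,"rx":0,"ry":0,"rz":0,"claw":0.6},
    {"dx":0,"dy":0,"dz":0,"rx":0,"ry":0,"rz":0,"claw":0.6},
    {"dx":0,"dy":0,"dz":0,"rx":0,"ry":0,"rz":0,"claw":0.6},
    {"dx":0,"dy":0,"dz":0,"rx":0,"ry":0,"rz":0,"claw":0.6},
    {"dx":0,"dy":0,"dz":0,"rx":0,"ry":0,"rz":0,"claw":0.6},
    {"dx":0,"dy":0,"dz":0,"rx":0,"ry":0,"rz":0,"claw":0.6},
    {"dx":0,"dy":0,"dz":0,"rx":0,"ry":0,"rz":0,"claw":0.6},
    {"dx":0,"dy":0,"dz":-0.1,"rx":0,"ry":0,"rz":0,"claw":0.45},
    {"dx":0,"dy":0,"dz":0,"rx":0,"ry":0,"rz":0,"claw":0.25},
    {"dx":0,"dy":0,"dz":0,"rx":0,"ry":0,"rz":0,"claw":0.25},
    {"dx":0,"dy":0,"dz":0,"rx":0,"ry":0,"rz":0,"claw":0.25},
    {"dx":0,"dy":0,"dz":0,"rx":0,"ry":0,"rz":0,"claw":0.25},
    {"dx":0,"dy":0,"dz":0,"rx":0,"ry":0,"rz":0,"claw":0.25},
    {"dx":0,"dy":0,"dz":1,"rx":0,"ry":0,"rz":0,"claw":0.25},
    {"dx":0,"dy":0,"dz":2,"rx":0,"ry":0,"rz":0,"claw":0.25},
    {"dx":0,"dy":0,"dz":3,"rx":0,"ry":0,"rz":0,"claw":0.25},
    {"dx":0,"dy":0,"dz":2,"rx":0,"ry":0,"rz":0,"claw":0.25},
    {"dx":0,"dy":0,"dz":0,"rx":0,"ry":0,"rz":0,"claw":0.25}
  ]
}}

```text
time_s: 27.48
tool_pos: [606.5, 27.8, 158.8]
tcp_rot: [-3.132, -0.0, -1.574]
contact_force: [1.4, 0.2, -0.6]
width: 33.5
```

>>> {"name": "jog_arm", "arguments": {
  "motion": [
    {"dx":-0.75,"dy":-2.0,"dz":0,"rx":0,"ry":0,"rz":0,"claw":0.25},
    {"dx":-0.75,"dy":-2.6,"dz":0,"rx":0,"ry":0,"rz":0,"claw":0.25},
    {"dx":-0.75,"dy":-2.6,"dz":0,"rx":0,"ry":0,"rz":0,"claw":0.25},
    {"dx":-0.75,"dy":-2.6,"dz":0,"rx":0,"ry":0,"rz":0,"claw":0.25},
    {"dx":-0.75,"dy":-2.6,"dz":0,"rx":0,"ry":0,"rz":0,"claw":0.25},
    {"dx":-0.75,"dy":-2.6,"dz":0,"rx":0,"ry":0,"rz":0,"claw":0.25},
    {"dx":-0.75,"dy":-2.6,"dz":0,"rx":0,"ry":0,"rz":0,"claw":0.25},
    {"dx":-0.75,"dy":-2.6,"dz":0,"rx":0,"ry":0,"rz":0,"claw":0.25},
    {"dx":-0.75,"dy":-2.6,"dz":0,"rx":0,"ry":0,"rz":0,"claw":0.25},
    {"dx":-0.75,"dy":-2.6,"dz":0,"rx":0,"ry":0,"rz":0,"claw":0.25},
    {"dx":-0.75,"dy":-2.6,"dz":0,"rx":0,"ry":0,"rz":0,"claw":0.25},
    {"dx":-0.75,"dy":-2.6,"dz":0,"rx":0,"ry":0,"rz":0,"claw":0.25},
    {"dx":-0.75,"dy":-2.6,"dz":0,"rx":0,"ry":0,"rz":0,"claw":0.25},
    {"dx":-0.75,"dy":-2.6,"dz":0,"rx":0,"ry":0,"rz":0,"claw":0.25},
    {"dx":0,"dy":-0.6,"dz":0,"rx":0,"ry":0,"rz":0,"claw":0.25},
    {"dx":0,"dy":0,"dz":0,"rx":0,"ry":0,"rz":0,"claw":0.25},
    {"dx":0,"dy":0,"dz":0,"rx":0,"ry":0,"rz":0,"claw":0.25}
  ]
}}

```text
time_s: 28.9
tool_pos: [497.3, -335.6, 151.8]
tcp_rot: [3.14, 0.002, -1.575]
contact_force: [0.1, -0.3, -2.3]
width: 33.8
```

```bash
python3 - <<'E'
from h import *
im=cam("wrist"); save(im,'w16.png'); o=sensors.get_obs(); print(o['time_s'],o['tool_pos'],o['contact_force'],o['width'])
E
```

```text
28.95 [ 497.56993742 -335.0861522   151.96328723] [-0.14665755  0.93398059 -1.86553248] 33.896064723528355
```

View pics/w16.png

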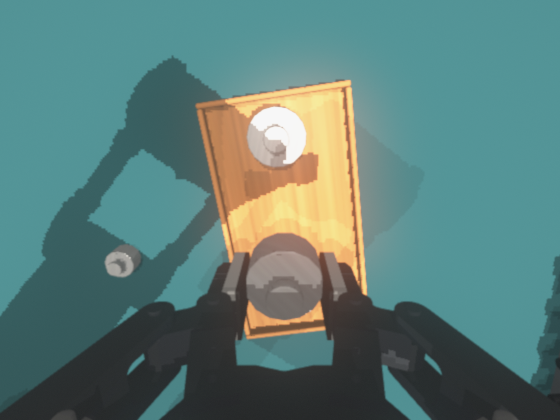

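The 200 g hangs over the middle of the tray, with the 500 g upright ahead at (277,137).

>>> {"name": "jog_arm", "arguments": {
  "motion": [
    {"dx":0,"dy":0,"dz":-2,"rx":0,"ry":0,"rz":0,"claw":0.25},
    {"dx":0,"dy":0,"dz":-3,"rx":0,"ry":0,"rz":0,"claw":0.25},
    {"dx":0,"dy":0,"dz":-3,"rx":0,"ry":0,"rz":0,"claw":0.25},
    {"dx":0,"dy":0,"dz":-3,"rx":0,"ry":0,"rz":0,"claw":0.25},
    {"dx":0,"dy":0,"dz":-1.5,"rx":0,"ry":0,"rz":0,"claw":0.25},
    {"dx":0,"dy":0,"dz":-1,"rx":0,"ry":0,"rz":0,"claw":0.25},
    {"dx":0,"dy":0,"dz":-0.5,"rx":0,"ry":0,"rz":0,"claw":0.25},
    {"dx":0,"dy":0,"dz":0,"rx":0,"ry":0,"rz":0,"claw":0.25},
    {"dx":0,"dy":0,"dz":0,"rx":0,"ry":0,"rz":0,"claw":0.25},
    {"dx":0,"dy":0,"dz":-0.15,"rx":0,"ry":0,"rz":0,"claw":0.25},
    {"dx":0,"dy":0,"dz":0,"rx":0,"ry":0,"rz":0,"claw":0.25},
    {"dx":0,"dy":0,"dz":0,"rx":0,"ry":0,"rz":0,"claw":0.25}
  ]
}}

```text
time_s: 29.95
tool_pos: [498.7, -336.7, 12.5]
tcp_rot: [-3.14, -0.001, -1.574]
contact_force: [0.3, 0.7, -1.3]
width: 33.8
```

>>> {"name": "jog_arm", "arguments": {
  "motion": [
    {"dx":0,"dy":0,"dz":-0.15,"rx":0,"ry":0,"rz":0,"claw":0.25},
    {"dx":0,"dy":0,"dz":0,"rx":0,"ry":0,"rz":0,"claw":0.25},
    {"dx":0,"dy":0,"dz":0,"rx":0,"ry":0,"rz":0,"claw":0.25}
  ]
}}

```text
time_s: 30.2
tool_pos: [497.8, -336.2, 9.9]
tcp_rot: [-3.142, -0.0, -1.574]
contact_force: [-0.4, -0.6, -2.1]
width: 33.8
```

>>> {"name": "jog_arm", "arguments": {
  "motion": [
    {"dx":0,"dy":0,"dz":-0.15,"rx":0,"ry":0,"rz":0,"claw":0.25},
    {"dx":0,"dy":0,"dz":0,"rx":0,"ry":0,"rz":0,"claw":0.25},
    {"dx":0,"dy":0,"dz":0,"rx":0,"ry":0,"rz":0,"claw":0.25}
  ]
}}

```text
time_s: 30.45
tool_pos: [498.0, -336.3, 9.3]
tcp_rot: [-3.142, -0.0, -1.574]
contact_force: [-1.5, 0.5, 4.7]
width: 33.7
```

>>> {"name": "jog_arm", "arguments": {
  "motion": [
    {"dx":0,"dy":0,"dz":0,"rx":0,"ry":0,"rz":0,"claw":0.45},
    {"dx":0,"dy":0,"dz":0,"rx":0,"ry":0,"rz":0,"claw":0.6},
    {"dx":0,"dy":0,"dz":0,"rx":0,"ry":0,"rz":0,"claw":0.6},
    {"dx":0,"dy":0,"dz":1,"rx":0,"ry":0,"rz":0,"claw":0.6},
    {"dx":0,"dy":0,"dz":3,"rx":0,"ry":0,"rz":0,"claw":0.6},
    {"dx":0,"dy":0,"dz":3,"rx":0,"ry":0,"rz":0,"claw":0.6},
    {"dx":0,"dy":0,"dz":3,"rx":0,"ry":0,"rz":0,"claw":0.6},
    {"dx":-1.1,"dy":2.4,"dz":3,"rx":0,"ry":0,"rz":0,"claw":0.6},
    {"dx":-1.1,"dy":2.7,"dz":1,"rx":0,"ry":0,"rz":0,"claw":0.6},
    {"dx":-1.1,"dy":2.7,"dz":0,"rx":0,"ry":0,"rz":0,"claw":0.6},
    {"dx":-1.1,"dy":2.7,"dz":0,"rx":0,"ry":0,"rz":0,"claw":0.5},
    {"dx":-1.1,"dy":2.7,"dz":0,"rx":0,"ry":0,"rz":0,"claw":0.5},
    {"dx":-1.3,"dy":2.8,"dz":0,"rx":0,"ry":0,"rz":0,"claw":0.5},
    {"dx":0,"dy":0,"dz":0,"rx":0,"ry":0,"rz":0,"claw":0.5},
    {"dx":0,"dy":0,"dz":0,"rx":0,"ry":0,"rz":0,"claw":0.5},
    {"dx":0,"dy":0,"dz":0,"rx":0,"ry":0,"rz":0,"claw":0.5}
  ]
}}

```text
time_s: 31.78
tool_pos: [430.6, -176.6, 149.2]
tcp_rot: [-3.14, -0.001, -1.573]
contact_force: [-0.9, -0.0, -0.8]
width: 42.7
```

```bash
python3 - <<'E'
from h import *
im=cam("wrist"); save(im,'w17.png'); o=sensors.get_obs(); print(o['time_s'],o['tool_pos'],o['tcp_rot'],o['width'])
sc=cam("scene"); save(sc,'sc17.png',(90,170,450,290),2.2)
u=[int(round(v)) for v in proj(im,[429,-176,18])]; print(u); save(im,'w17z.png',(u[0]-40,u[1]-40,u[0]+40,u[1]+40),7)
E
```

```text
31.8333 [ 430.77760632 -176.95815358  149.09493423] [-3.13999597e+00 -1.07042841e-03 -1.57404700e+00] 42.68412705071525
[283, 198]
```

View pics/w17.png

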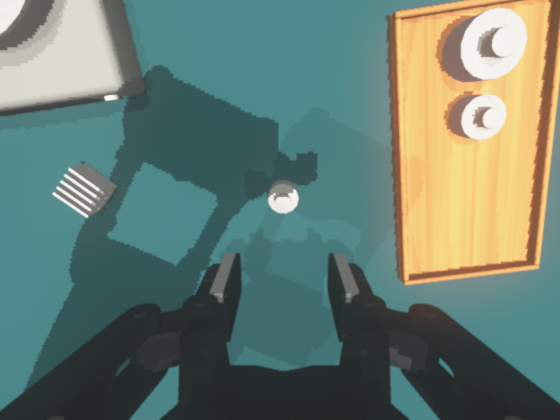

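View pics/w17z.png

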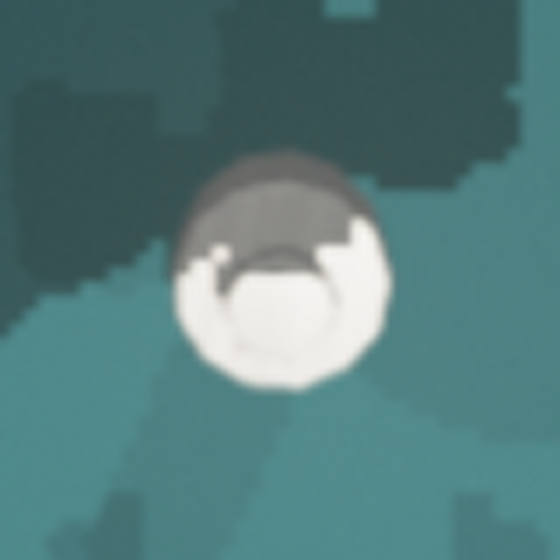

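View pics/sc17.png

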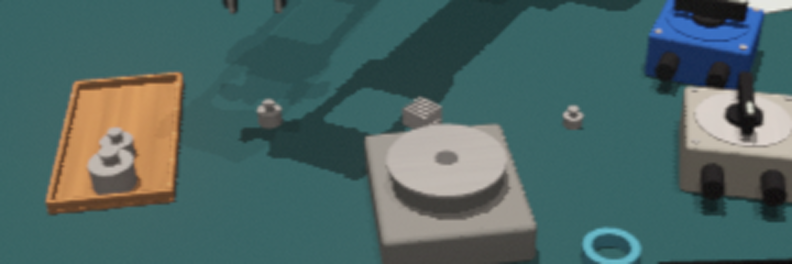

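Both weights in the tray are upright. The 100 g is at (283.4,198.9), which gives (428.7,−176).

>>> {"name": "jog_arm", "arguments": {
  "motion": [
    {"dx":-0.2,"dy":0.1,"dz":-2,"rx":0,"ry":0,"rz":0,"claw":0.5},
    {"dx":0,"dy":0,"dz":-3,"rx":0,"ry":0,"rz":0,"claw":0.5},
    {"dx":0,"dy":0,"dz":-3,"rx":0,"ry":0,"rz":0,"claw":0.5},
    {"dx":0,"dy":0,"dz":-3,"rx":0,"ry":0,"rz":0,"claw":0.5},
    {"dx":0,"dy":0,"dz":-1.5,"rx":0,"ry":0,"rz":0,"claw":0.5},
    {"dx":0,"dy":0,"dz":-1,"rx":0,"ry":0,"rz":0,"claw":0.5},
    {"dx":0,"dy":0,"dz":-0.6,"rx":0,"ry":0,"rz":0,"claw":0.5},
    {"dx":0,"dy":0,"dz":-0.4,"rx":0,"ry":0,"rz":0,"claw":0.5},
    {"dx":0,"dy":0,"dz":0,"rx":0,"ry":0,"rz":0,"claw":0.5},
    {"dx":0,"dy":0,"dz":0,"rx":0,"ry":0,"rz":0,"claw":0.35},
    {"dx":0,"dy":0,"dz":0,"rx":0,"ry":0,"rz":0,"claw":0.15},
    {"dx":0,"dy":0,"dz":0,"rx":0,"ry":0,"rz":0,"claw":0.15},
    {"dx":0,"dy":0,"dz":0,"rx":0,"ry":0,"rz":0,"claw":0.15},
    {"dx":0,"dy":0,"dz":0,"rx":0,"ry":0,"rz":0,"claw":0.15},
    {"dx":0,"dy":0,"dz":0,"rx":0,"ry":0,"rz":0,"claw":0.15}
  ]
}}

```text
time_s: 33.13
tool_pos: [429.3, -175.8, 4.6]
tcp_rot: [-3.139, -0.001, -1.574]
contact_force: [-0.4, 0.2, 5.6]
width: 25.1
```

>>> {"name": "jog_arm", "arguments": {
  "motion": [
    {"dx":0,"dy":0,"dz":1,"rx":0,"ry":0,"rz":0,"claw":0.15},
    {"dx":0,"dy":0,"dz":3,"rx":0,"ry":0,"rz":0,"claw":0.15},
    {"dx":0,"dy":0,"dz":3,"rx":0,"ry":0,"rz":0,"claw":0.15},
    {"dx":0,"dy":0,"dz":3,"rx":0,"ry":0,"rz":0,"claw":0.15},
    {"dx":0,"dy":0,"dz":3,"rx":0,"ry":0,"rz":0,"claw":0.15},
    {"dx":1.0,"dy":1.6,"dz":1.5,"rx":0,"ry":0,"rz":0,"claw":0.15},
    {"dx":1.5,"dy":2.5,"dz":0,"rx":0,"ry":0,"rz":0,"claw":0.15},
    {"dx":1.5,"dy":2.5,"dz":0,"rx":0,"ry":0,"rz":0,"claw":0.15},
    {"dx":1.5,"dy":2.5,"dz":0,"rx":0,"ry":0,"rz":0,"claw":0.15},
    {"dx":1.5,"dy":2.5,"dz":0,"rx":0,"ry":0,"rz":0,"claw":0.15},
    {"dx":1.5,"dy":2.5,"dz":0,"rx":0,"ry":0,"rz":0,"claw":0.15},
    {"dx":1.5,"dy":2.5,"dz":0,"rx":0,"ry":0,"rz":0,"claw":0.15},
    {"dx":1.5,"dy":2.5,"dz":0,"rx":0,"ry":0,"rz":0,"claw":0.15},
    {"dx":0.6,"dy":1.2,"dz":0,"rx":0,"ry":0,"rz":0,"claw":0.15},
    {"dx":0,"dy":0,"dz":0,"rx":0,"ry":0,"rz":0,"claw":0.15},
    {"dx":0,"dy":0,"dz":0,"rx":0,"ry":0,"rz":0,"claw":0.15},
    {"dx":0,"dy":0,"dz":0,"rx":0,"ry":0,"rz":0,"claw":0.15}
  ]
}}

```text
time_s: 34.55
tool_pos: [547.9, 27.1, 148.0]
tcp_rot: [3.14, -0.001, -1.574]
contact_force: [-0.8, -0.2, -0.9]
width: 25.4
```

```bash
python3 - <<'E'
from h import *
im=cam("wrist"); save(im,'w18.png'); o=sensors.get_obs(); print(o['time_s'],o['tool_pos'],o['contact_force'],o['width'])
print(proj(im,[602,27,73]))
E
```

```text
34.6 [547.90146737  26.85871958 148.05189132] [-0.80022365  0.08888896 -1.00783275] 25.284950089278944
[284.04130204 141.08160246]
```

View pics/w18.png

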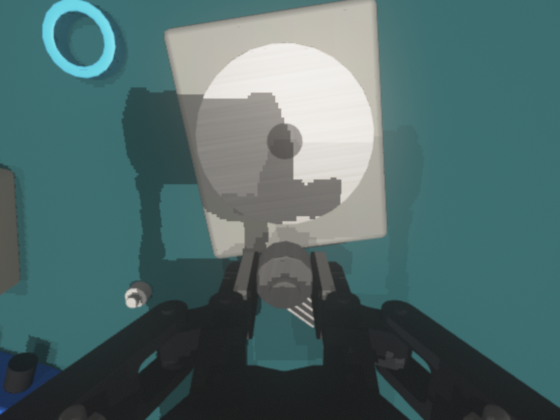

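The 100 g is held upright at (285,281), with the disc at (285,141).

```bash
python3 - <<'E'
from h import *
im=cam("wrist"); o=sensors.get_obs(); print(o['tool_pos'],cast(im,285,281,o['tool_pos'][2]+13.5),cast(im,284.5,141.5,73)); save(im,'w18z.png',(235,215,335,315),6)
E
```

```text
[548.04369543  26.7309079  148.12765704] [548.60959602  26.70431561 161.62765704] [601.7406626  26.4372427  73.       ]
```

View pics/w18z.png

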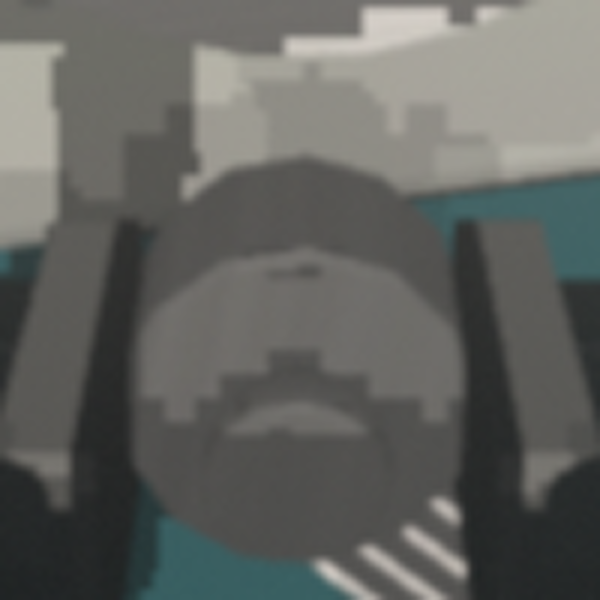

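>>> {"name": "jog_arm", "arguments": {
  "motion": [
    {"dx":1.8,"dy":0,"dz":0,"rx":0,"ry":0,"rz":0,"claw":0.15},
    {"dx":2,"dy":0,"dz":-0.5,"rx":0,"ry":0,"rz":0,"claw":0.15},
    {"dx":1.6,"dy":0,"dz":-1,"rx":0,"ry":0,"rz":0,"claw":0.15},
    {"dx":0,"dy":0,"dz":-2,"rx":0,"ry":0,"rz":0,"claw":0.15},
    {"dx":0,"dy":0,"dz":-1.5,"rx":0,"ry":0,"rz":0,"claw":0.15},
    {"dx":0,"dy":0,"dz":-0.9,"rx":0,"ry":0,"rz":0,"claw":0.15},
    {"dx":0,"dy":0,"dz":-0.5,"rx":0,"ry":0,"rz":0,"claw":0.15},
    {"dx":0,"dy":0,"dz":-0.4,"rx":0,"ry":0,"rz":0,"claw":0.15},
    {"dx":0,"dy":0,"dz":-0.3,"rx":0,"ry":0,"rz":0,"claw":0.15},
    {"dx":0,"dy":0,"dz":0,"rx":0,"ry":0,"rz":0,"claw":0.15},
    {"dx":0,"dy":0,"dz":0,"rx":0,"ry":0,"rz":0,"claw":0.15},
    {"dx":0,"dy":0,"dz":0,"rx":0,"ry":0,"rz":0,"claw":0.15},
    {"dx":0,"dy":0,"dz":0,"rx":0,"ry":0,"rz":0,"claw":0.15}
  ]
}}

```text
time_s: 35.73
tool_pos: [603.5, 27.9, 78.1]
tcp_rot: [-3.14, 0.0, -1.574]
contact_force: [-0.2, 0.4, -0.7]
width: 25.8
```

>>> {"name": "jog_arm", "arguments": {
  "motion": [
    {"dx":-0.1,"dy":-0.08,"dz":0,"rx":0,"ry":0,"rz":0,"claw":0.15},
    {"dx":0,"dy":0,"dz":-0.15,"rx":0,"ry":0,"rz":0,"claw":0.15},
    {"dx":0,"dy":0,"dz":0,"rx":0,"ry":0,"rz":0,"claw":0.15},
    {"dx":0,"dy":0,"dz":0,"rx":0,"ry":0,"rz":0,"claw":0.15}
  ]
}}

```text
time_s: 36.07
tool_pos: [602.1, 27.0, 76.0]
tcp_rot: [-3.141, -0.0, -1.574]
contact_force: [0.1, -0.3, 0.4]
width: 25.5
```

Supported on the pan. Release and check.

>>> {"name": "jog_arm", "arguments": {
  "motion": [
    {"dx":0,"dy":0,"dz":0,"rx":0,"ry":0,"rz":0,"claw":0.35},
    {"dx":0,"dy":0,"dz":0,"rx":0,"ry":0,"rz":0,"claw":0.5},
    {"dx":0,"dy":0,"dz":0,"rx":0,"ry":0,"rz":0,"claw":0.5},
    {"dx":0,"dy":0,"dz":0,"rx":0,"ry":0,"rz":0,"claw":0.5},
    {"dx":0,"dy":0,"dz":0,"rx":0,"ry":0,"rz":0,"claw":0.5}
  ]
}}

```text
time_s: 36.48
tool_pos: [601.9, 27.1, 75.8]
tcp_rot: [-3.142, 0.0, -1.574]
contact_force: [0.2, 0.1, 0.1]
width: 42.7
```

```bash
python3 - <<'E'
from h import *
im=cam("wrist"); save(im,'w19.png',(150,120,420,360),2.9); o=sensors.get_obs(); print(o['time_s'],o['tool_pos'],o['contact_force'],o['width'])
u=proj(im,[602,27,70.8+18]);print(u,(u-[150,120])*2.9)
sc=cam("scene"); save(sc,'sc19.png',(100,170,450,290),2.2)
E
```

```text
36.5333 [601.89503525  27.06029153  75.76872033] [-0.07494017 -0.19551678  0.09679205] 42.6235763332239
[284.76581319 281.51680918] [390.82085824 468.39874663]
```

View pics/w19.png

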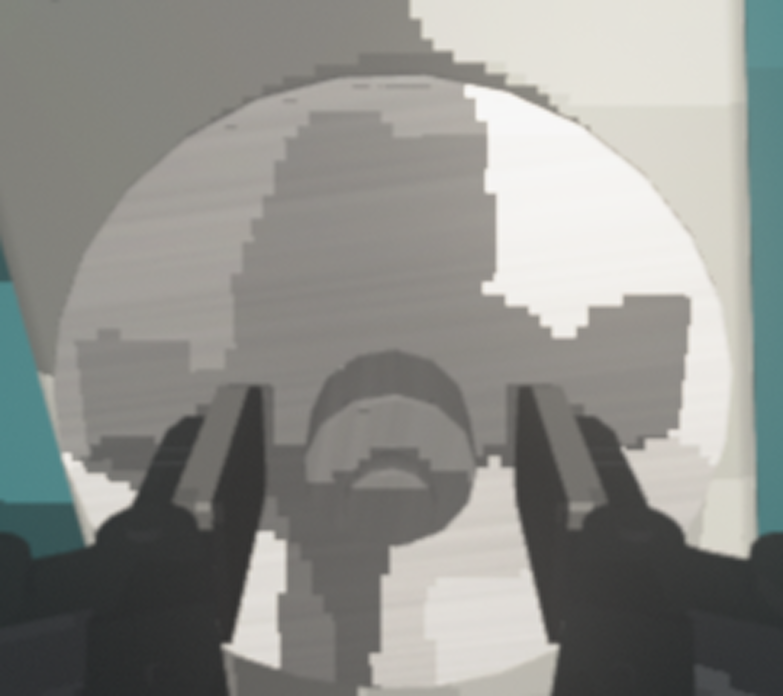

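View pics/sc19.png

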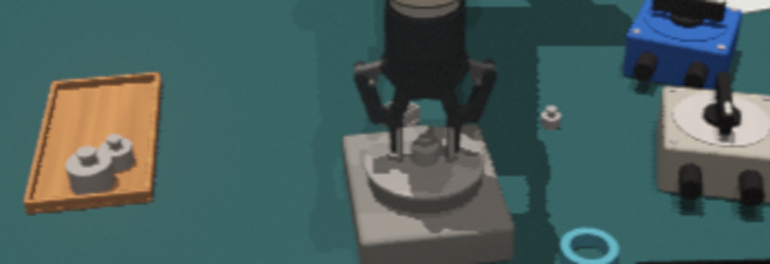

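The 100 g is centred within 1 mm. The 200 g in the tray has been knocked about 2–3 cm towards +y but stands upright. I'll measure it before placing the next one. Now I wait.

>>> {"name": "jog_arm", "arguments": {
  "motion": [
    {"dx":0,"dy":0,"dz":0,"rx":0,"ry":0,"rz":0,"claw":0.5},
    {"dx":0,"dy":0,"dz":0,"rx":0,"ry":0,"rz":0,"claw":0.5},
    {"dx":0,"dy":0,"dz":0,"rx":0,"ry":0,"rz":0,"claw":0.5},
    {"dx":0,"dy":0,"dz":0,"rx":0,"ry":0,"rz":0,"claw":0.5},
    {"dx":0,"dy":0,"dz":0,"rx":0,"ry":0,"rz":0,"claw":0.5},
    {"dx":0,"dy":0,"dz":0,"rx":0,"ry":0,"rz":0,"claw":0.5},
    {"dx":0,"dy":0,"dz":0,"rx":0,"ry":0,"rz":0,"claw":0.5},
    {"dx":0,"dy":0,"dz":0,"rx":0,"ry":0,"rz":0,"claw":0.5},
    {"dx":0,"dy":0,"dz":0,"rx":0,"ry":0,"rz":0,"claw":0.5},
    {"dx":0,"dy":0,"dz":0,"rx":0,"ry":0,"rz":0,"claw":0.5},
    {"dx":0,"dy":0,"dz":0,"rx":0,"ry":0,"rz":0,"claw":0.5},
    {"dx":0,"dy":0,"dz":0,"rx":0,"ry":0,"rz":0,"claw":0.5},
    {"dx":0,"dy":0,"dz":0,"rx":0,"ry":0,"rz":0,"claw":0.5},
    {"dx":0,"dy":0,"dz":0,"rx":0,"ry":0,"rz":0,"claw":0.5},
    {"dx":0,"dy":0,"dz":0,"rx":0,"ry":0,"rz":0,"claw":0.5},
    {"dx":0,"dy":0,"dz":0,"rx":0,"ry":0,"rz":0,"claw":0.5},
    {"dx":0,"dy":0,"dz":0,"rx":0,"ry":0,"rz":0,"claw":0.5},
    {"dx":0,"dy":0,"dz":0,"rx":0,"ry":0,"rz":0,"claw":0.5},
    {"dx":0,"dy":0,"dz":0,"rx":0,"ry":0,"rz":0,"claw":0.5},
    {"dx":0,"dy":0,"dz":0,"rx":0,"ry":0,"rz":0,"claw":0.5}
  ]
}}

```text
time_s: 38.25
tool_pos: [601.9, 27.0, 75.8]
tcp_rot: [-3.142, 0.0, -1.574]
contact_force: [0.0, -0.7, 0.8]
width: 42.4
```

>>> {"name": "jog_arm", "arguments": {
  "motion": [
    {"dx":0,"dy":0,"dz":0,"rx":0,"ry":0,"rz":0,"claw":0.5},
    {"dx":0,"dy":0,"dz":0,"rx":0,"ry":0,"rz":0,"claw":0.5},
    {"dx":0,"dy":0,"dz":0,"rx":0,"ry":0,"rz":0,"claw":0.5},
    {"dx":0,"dy":0,"dz":0,"rx":0,"ry":0,"rz":0,"claw":0.5},
    {"dx":0,"dy":0,"dz":0,"rx":0,"ry":0,"rz":0,"claw":0.5},
    {"dx":0,"dy":0,"dz":0,"rx":0,"ry":0,"rz":0,"claw":0.5},
    {"dx":0,"dy":0,"dz":0,"rx":0,"ry":0,"rz":0,"claw":0.5},
    {"dx":0,"dy":0,"dz":0,"rx":0,"ry":0,"rz":0,"claw":0.5},
    {"dx":0,"dy":0,"dz":0,"rx":0,"ry":0,"rz":0,"claw":0.35},
    {"dx":0,"dy":0,"dz":0,"rx":0,"ry":0,"rz":0,"claw":0.15},
    {"dx":0,"dy":0,"dz":0,"rx":0,"ry":0,"rz":0,"claw":0.15},
    {"dx":0,"dy":0,"dz":0,"rx":0,"ry":0,"rz":0,"claw":0.15},
    {"dx":0,"dy":0,"dz":0,"rx":0,"ry":0,"rz":0,"claw":0.15},
    {"dx":0,"dy":0,"dz":0,"rx":0,"ry":0,"rz":0,"claw":0.15},
    {"dx":0,"dy":0,"dz":1,"rx":0,"ry":0,"rz":0,"claw":0.15},
    {"dx":0,"dy":0,"dz":2,"rx":0,"ry":0,"rz":0,"claw":0.15},
    {"dx":0,"dy":0,"dz":3,"rx":0,"ry":0,"rz":0,"claw":0.15},
    {"dx":0,"dy":0,"dz":2,"rx":0,"ry":0,"rz":0,"claw":0.15},
    {"dx":0,"dy":0,"dz":0,"rx":0,"ry":0,"rz":0,"claw":0.15}
  ]
}}

```text
time_s: 39.83
tool_pos: [605.7, 27.1, 162.2]
tcp_rot: [-3.132, 0.0, -1.574]
contact_force: [0.4, -0.2, 0.2]
width: 25.5
```

>>> {"name": "jog_arm", "arguments": {
  "motion": [
    {"dx":-1.05,"dy":-2.0,"dz":0,"rx":0,"ry":0,"rz":0,"claw":0.15},
    {"dx":-1.05,"dy":-2.6,"dz":0,"rx":0,"ry":0,"rz":0,"claw":0.15},
    {"dx":-1.05,"dy":-2.7,"dz":0,"rx":0,"ry":0,"rz":0,"claw":0.15},
    {"dx":-1.05,"dy":-2.7,"dz":0,"rx":0,"ry":0,"rz":0,"claw":0.15},
    {"dx":-1.05,"dy":-2.7,"dz":0,"rx":0,"ry":0,"rz":0,"claw":0.15},
    {"dx":-1.05,"dy":-2.7,"dz":0,"rx":0,"ry":0,"rz":0,"claw":0.15},
    {"dx":-1.05,"dy":-2.7,"dz":0,"rx":0,"ry":0,"rz":0,"claw":0.15},
    {"dx":-1.05,"dy":-2.7,"dz":0,"rx":0,"ry":0,"rz":0,"claw":0.15},
    {"dx":-1.05,"dy":-2.7,"dz":0,"rx":0,"ry":0,"rz":0,"claw":0.15},
    {"dx":-1.05,"dy":-2.7,"dz":0,"rx":0,"ry":0,"rz":0,"claw":0.15},
    {"dx":-1.05,"dy":-2.7,"dz":0,"rx":0,"ry":0,"rz":0,"claw":0.15},
    {"dx":-1.05,"dy":-2.7,"dz":0,"rx":0,"ry":0,"rz":0,"claw":0.15},
    {"dx":-1.05,"dy":-2.7,"dz":0,"rx":0,"ry":0,"rz":0,"claw":0.15},
    {"dx":-1.05,"dy":-2.7,"dz":0,"rx":0,"ry":0,"rz":0,"claw":0.15},
    {"dx":0,"dy":0,"dz":0,"rx":0,"ry":0,"rz":0,"claw":0.15},
    {"dx":0,"dy":0,"dz":0,"rx":0,"ry":0,"rz":0,"claw":0.15},
    {"dx":0,"dy":0,"dz":0,"rx":0,"ry":0,"rz":0,"claw":0.15}
  ]
}}

```text
time_s: 41.25
tool_pos: [454.5, -342.4, 155.2]
tcp_rot: [3.141, 0.001, -1.575]
contact_force: [0.6, -1.1, 0.2]
width: 25.5
```

```bash
python3 - <<'E'
from h import *
im=cam("wrist"); save(im,'w20.png'); o=sensors.get_obs(); print(o['time_s'],o['tool_pos'],o['contact_force'],o['width'])
E
```

```text
41.3 [ 454.79358502 -342.01336784  155.26209198] [-0.55087348 -0.29518981 -0.76110407] 25.629462762754212
```

View pics/w20.png

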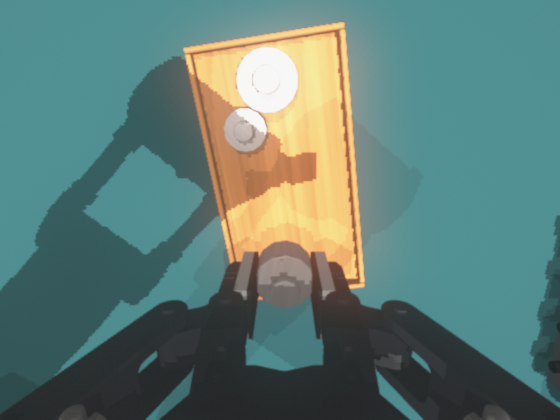

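The 200 g at (245,130) is beside the 500 g at (267,79). Both are upright and the target spot is clear. I lower the 100 g.

>>> {"name": "jog_arm", "arguments": {
  "motion": [
    {"dx":0,"dy":0,"dz":-2,"rx":0,"ry":0,"rz":0,"claw":0.15},
    {"dx":0,"dy":0,"dz":-3,"rx":0,"ry":0,"rz":0,"claw":0.15},
    {"dx":0,"dy":0,"dz":-3,"rx":0,"ry":0,"rz":0,"claw":0.15},
    {"dx":0,"dy":0,"dz":-3,"rx":0,"ry":0,"rz":0,"claw":0.15},
    {"dx":0,"dy":0,"dz":-1.7,"rx":0,"ry":0,"rz":0,"claw":0.15},
    {"dx":0,"dy":0,"dz":-1,"rx":0,"ry":0,"rz":0,"claw":0.15},
    {"dx":0,"dy":0,"dz":-0.5,"rx":0,"ry":0,"rz":0,"claw":0.15},
    {"dx":0,"dy":0,"dz":-0.2,"rx":0,"ry":0,"rz":0,"claw":0.15},
    {"dx":0,"dy":0,"dz":0,"rx":0,"ry":0,"rz":0,"claw":0.15},
    {"dx":0,"dy":0,"dz":0,"rx":0,"ry":0,"rz":0,"claw":0.15},
    {"dx":0,"dy":0,"dz":0,"rx":0,"ry":0,"rz":0,"claw":0.15},
    {"dx":0,"dy":0,"dz":0,"rx":0,"ry":0,"rz":0,"claw":0.15}
  ]
}}

```text
time_s: 42.3
tool_pos: [455.8, -343.7, 13.2]
tcp_rot: [-3.14, -0.002, -1.574]
contact_force: [-0.1, 0.3, -1.5]
width: 25.5
```

>>> {"name": "jog_arm", "arguments": {
  "motion": [
    {"dx":0,"dy":0,"dz":-0.15,"rx":0,"ry":0,"rz":0,"claw":0.15},
    {"dx":0,"dy":0,"dz":0,"rx":0,"ry":0,"rz":0,"claw":0.15},
    {"dx":0,"dy":0,"dz":0,"rx":0,"ry":0,"rz":0,"claw":0.15}
  ]
}}

```text
time_s: 42.55
tool_pos: [454.9, -343.0, 10.4]
tcp_rot: [-3.141, -0.0, -1.574]
contact_force: [-0.3, 0.1, -1.5]
width: 25.4
```

>>> {"name": "jog_arm", "arguments": {
  "motion": [
    {"dx":0,"dy":0,"dz":-0.15,"rx":0,"ry":0,"rz":0,"claw":0.15},
    {"dx":0,"dy":0,"dz":0,"rx":0,"ry":0,"rz":0,"claw":0.15},
    {"dx":0,"dy":0,"dz":0,"rx":0,"ry":0,"rz":0,"claw":0.15}
  ]
}}

```text
time_s: 42.8
tool_pos: [455.0, -343.1, 10.2]
tcp_rot: [3.141, 0.0, -1.574]
contact_force: [-2.8, 2.3, 7.9]
width: 25.2
```

>>> {"name": "jog_arm", "arguments": {
  "motion": [
    {"dx":0,"dy":0,"dz":0,"rx":0,"ry":0,"rz":0,"claw":0.35},
    {"dx":0,"dy":0,"dz":0,"rx":0,"ry":0,"rz":0,"claw":0.5},
    {"dx":0,"dy":0,"dz":0,"rx":0,"ry":0,"rz":0,"claw":0.5},
    {"dx":0,"dy":0,"dz":1,"rx":0,"ry":0,"rz":0,"claw":0.5},
    {"dx":0,"dy":0,"dz":3,"rx":0,"ry":0,"rz":0,"claw":0.5},
    {"dx":0,"dy":0,"dz":3,"rx":0,"ry":0,"rz":0,"claw":0.5},
    {"dx":0,"dy":0,"dz":3,"rx":0,"ry":0,"rz":0,"claw":0.5},
    {"dx":0,"dy":2,"dz":3,"rx":0,"ry":0,"rz":0,"claw":0.5},
    {"dx":0,"dy":3.5,"dz":1,"rx":0,"ry":0,"rz":0,"claw":0.5},
    {"dx":0,"dy":3.5,"dz":0,"rx":0,"ry":0,"rz":0,"claw":0.5},
    {"dx":0,"dy":3.5,"dz":0,"rx":0,"ry":0,"rz":0,"claw":0.5},
    {"dx":0,"dy":3.5,"dz":0,"rx":0,"ry":0,"rz":0,"claw":0.5},
    {"dx":0,"dy":3.5,"dz":0,"rx":0,"ry":0,"rz":0,"claw":0.45},
    {"dx":0,"dy":3.5,"dz":0,"rx":0,"ry":0,"rz":0,"claw":0.45},
    {"dx":-0.2,"dy":3.5,"dz":0,"rx":0,"ry":0,"rz":0,"claw":0.45},
    {"dx":-0.2,"dy":3.5,"dz":0,"rx":0,"ry":0,"rz":0,"claw":0.45},
    {"dx":-0.2,"dy":3.5,"dz":0,"rx":0,"ry":0,"rz":0,"claw":0.45},
    {"dx":-0.2,"dy":3.5,"dz":0,"rx":0,"ry":0,"rz":0,"claw":0.45},
    {"dx":-0.2,"dy":3.5,"dz":0,"rx":0,"ry":0,"rz":0,"claw":0.45},
    {"dx":-0.3,"dy":3.3,"dz":0,"rx":0,"ry":0,"rz":0,"claw":0.45}
  ]
}}

```text
time_s: 44.47
tool_pos: [441.7, 96.9, 149.7]
tcp_rot: [-3.14, 0.0, -1.574]
contact_force: [1.2, -0.4, 1.3]
width: 38.4
```

>>> {"name": "jog_arm", "arguments": {
  "motion": [
    {"dx":0,"dy":3,"dz":0,"rx":0,"ry":0,"rz":0,"claw":0.45},
    {"dx":0,"dy":1,"dz":0,"rx":0,"ry":0,"rz":0,"claw":0.45},
    {"dx":0,"dy":0,"dz":0,"rx":0,"ry":0,"rz":0,"claw":0.45},
    {"dx":0,"dy":0,"dz":0,"rx":0,"ry":0,"rz":0,"claw":0.45},
    {"dx":0,"dy":0,"dz":0,"rx":0,"ry":0,"rz":0,"claw":0.45}
  ]
}}

```text
time_s: 44.88
tool_pos: [441.9, 134.1, 148.8]
tcp_rot: [3.141, -0.001, -1.574]
contact_force: [-0.8, -1.0, -0.4]
width: 38.4
```

```bash
python3 - <<'E'
from h import *
im=cam("wrist"); save(im,'w21.png'); o=sensors.get_obs(); print(o['time_s'],o['tool_pos'],o['tcp_rot'],o['width'])
u=[int(round(v)) for v in proj(im,[442,175,14])]; print(u,proj(im,[442,175,14])); save(im,'w21z.png',(u[0]-40,u[1]-40,u[0]+40,u[1]+40),7)
sc=cam("scene"); save(sc,'sc21.png',(90,170,450,290),2.2)
E
```

```text
44.9333 [441.92389182 133.83404538 148.756337  ] [ 3.14139504e+00 -5.84038499e-04 -1.57518447e+00] 38.4038442236716
[239, 195] [238.67885656 194.86077016]
```

View pics/w21z.png

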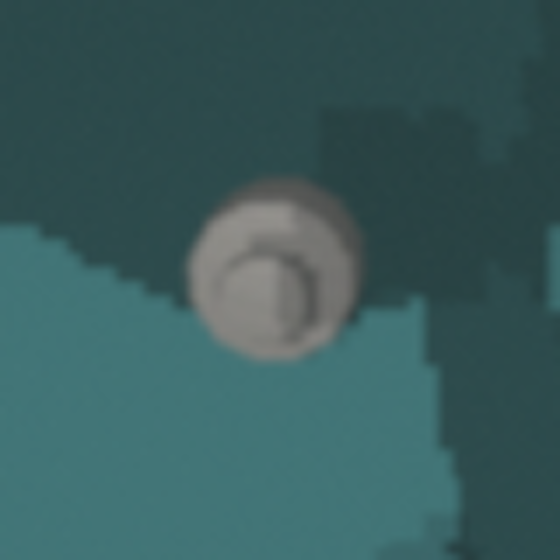

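View pics/sc21.png

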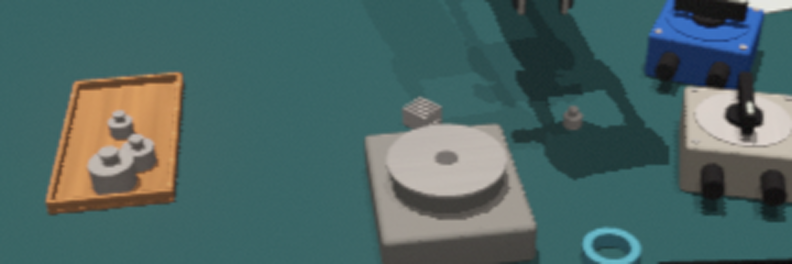

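All three weights in the tray are upright, and the 50 g is at (442,175). I pick it up.

>>> {"name": "jog_arm", "arguments": {
  "motion": [
    {"dx":0,"dy":2.5,"dz":0,"rx":0,"ry":0,"rz":0,"claw":0.45},
    {"dx":0,"dy":1.6,"dz":-2,"rx":0,"ry":0,"rz":0,"claw":0.45},
    {"dx":0,"dy":0,"dz":-3,"rx":0,"ry":0,"rz":0,"claw":0.45},
    {"dx":0,"dy":0,"dz":-3,"rx":0,"ry":0,"rz":0,"claw":0.45},
    {"dx":0,"dy":0,"dz":-2.5,"rx":0,"ry":0,"rz":0,"claw":0.45},
    {"dx":0,"dy":0,"dz":-2,"rx":0,"ry":0,"rz":0,"claw":0.45},
    {"dx":0,"dy":0,"dz":-1,"rx":0,"ry":0,"rz":0,"claw":0.45},
    {"dx":0,"dy":0,"dz":-0.6,"rx":0,"ry":0,"rz":0,"claw":0.45},
    {"dx":0,"dy":0,"dz":-0.4,"rx":0,"ry":0,"rz":0,"claw":0.45},
    {"dx":0,"dy":0,"dz":0,"rx":0,"ry":0,"rz":0,"claw":0.45},
    {"dx":0,"dy":0,"dz":0,"rx":0,"ry":0,"rz":0,"claw":0.45}
  ]
}}

```text
time_s: 45.9
tool_pos: [443.0, 176.2, 4.8]
tcp_rot: [-3.14, 0.001, -1.574]
contact_force: [0.2, 0.6, 0.6]
width: 38.6
```

>>> {"name": "jog_arm", "arguments": {
  "motion": [
    {"dx":0,"dy":-0.1,"dz":0,"rx":0,"ry":0,"rz":0,"claw":0.3},
    {"dx":0,"dy":0,"dz":0,"rx":0,"ry":0,"rz":0,"claw":0.1},
    {"dx":0,"dy":0,"dz":0,"rx":0,"ry":0,"rz":0,"claw":0.1},
    {"dx":0,"dy":0,"dz":0,"rx":0,"ry":0,"rz":0,"claw":0.1},
    {"dx":0,"dy":0,"dz":0,"rx":0,"ry":0,"rz":0,"claw":0.1},
    {"dx":0,"dy":0,"dz":0,"rx":0,"ry":0,"rz":0,"claw":0.1}
  ]
}}

```text
time_s: 46.4
tool_pos: [443.2, 175.3, 5.3]
tcp_rot: [-3.139, 0.0, -1.574]
contact_force: [-1.1, -1.8, 6.5]
width: 18.8
```

>>> {"name": "jog_arm", "arguments": {
  "motion": [
    {"dx":0,"dy":0,"dz":1,"rx":0,"ry":0,"rz":0,"claw":0.1},
    {"dx":0,"dy":0,"dz":3,"rx":0,"ry":0,"rz":0,"claw":0.1},
    {"dx":0,"dy":0,"dz":3,"rx":0,"ry":0,"rz":0,"claw":0.1},
    {"dx":0,"dy":0,"dz":3,"rx":0,"ry":0,"rz":0,"claw":0.1},
    {"dx":0,"dy":0,"dz":3,"rx":0,"ry":0,"rz":0,"claw":0.1},
    {"dx":1.0,"dy":-1.3,"dz":1.5,"rx":0,"ry":0,"rz":0,"claw":0.1},
    {"dx":1.7,"dy":-2.4,"dz":0,"rx":0,"ry":0,"rz":0,"claw":0.1},
    {"dx":1.7,"dy":-2.4,"dz":0,"rx":0,"ry":0,"rz":0,"claw":0.1},
    {"dx":1.7,"dy":-2.4,"dz":0,"rx":0,"ry":0,"rz":0,"claw":0.1},
    {"dx":1.7,"dy":-2.4,"dz":0,"rx":0,"ry":0,"rz":0,"claw":0.1},
    {"dx":1.7,"dy":-2.4,"dz":0,"rx":0,"ry":0,"rz":0,"claw":0.1},
    {"dx":1.0,"dy":-1.5,"dz":0,"rx":0,"ry":0,"rz":0,"claw":0.1},
    {"dx":0,"dy":0,"dz":0,"rx":0,"ry":0,"rz":0,"claw":0.1},
    {"dx":0,"dy":0,"dz":0,"rx":0,"ry":0,"rz":0,"claw":0.1},
    {"dx":0,"dy":0,"dz":0,"rx":0,"ry":0,"rz":0,"claw":0.1}
  ]
}}

```text
time_s: 47.65
tool_pos: [546.3, 27.5, 149.0]
tcp_rot: [3.141, 0.001, -1.574]
contact_force: [0.6, 0.2, -0.9]
width: 18.4
```

```bash
python3 - <<'E'
from h import *
im=cam("wrist"); save(im,'w22.png',(180,100,380,320),3); o=sensors.get_obs(); print(o['time_s'],o['tool_pos'],o['contact_force'],o['width'])
print((proj(im,[602,27,73])-[180,100])*3)
E
```

```text
47.7 [546.11243239  27.8252042  148.88087017] [-0.26070833  0.18646495 -0.66184622] 18.419674514596135
[314.2817642 115.57893  ]
```

View pics/w22.png

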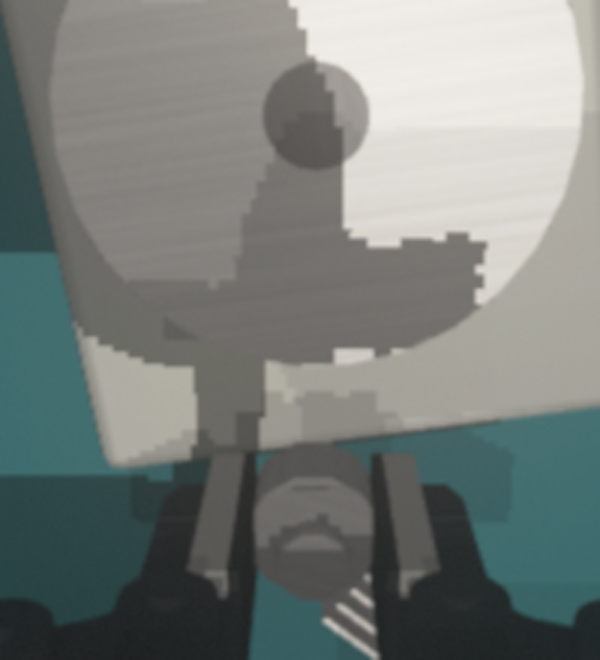

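The 50 g is held upright, with its top at (284.7,279.7). The disc is where predicted.

```bash
python3 - <<'E'
from h import *
im=cam("wrist"); o=sensors.get_obs(); print(o['tool_pos'],cast(im,284.7,279.7,o['tool_pos'][2]+9),cast(im,285.2,138.7,73))
E
```

```text
[546.10211426  27.97074203 148.84043987] [544.74594763  27.79223538 157.84043987] [601.75671649  27.06250877  73.        ]
```

>>> {"name": "jog_arm", "arguments": {
  "motion": [
    {"dx":1.8,"dy":-0.1,"dz":0,"rx":0,"ry":0,"rz":0,"claw":0.1},
    {"dx":2,"dy":0,"dz":-0.5,"rx":0,"ry":0,"rz":0,"claw":0.1},
    {"dx":1.7,"dy":0,"dz":-1,"rx":0,"ry":0,"rz":0,"claw":0.1},
    {"dx":0,"dy":0,"dz":-2,"rx":0,"ry":0,"rz":0,"claw":0.1},
    {"dx":0,"dy":0,"dz":-1.5,"rx":0,"ry":0,"rz":0,"claw":0.1},
    {"dx":0,"dy":0,"dz":-0.9,"rx":0,"ry":0,"rz":0,"claw":0.1},
    {"dx":0,"dy":0,"dz":-0.5,"rx":0,"ry":0,"rz":0,"claw":0.1},
    {"dx":0,"dy":0,"dz":-0.3,"rx":0,"ry":0,"rz":0,"claw":0.1},
    {"dx":0,"dy":0,"dz":-0.2,"rx":0,"ry":0,"rz":0,"claw":0.1},
    {"dx":0,"dy":0,"dz":0,"rx":0,"ry":0,"rz":0,"claw":0.1},
    {"dx":0,"dy":0,"dz":0,"rx":0,"ry":0,"rz":0,"claw":0.1},
    {"dx":0,"dy":0,"dz":0,"rx":0,"ry":0,"rz":0,"claw":0.1},
    {"dx":0,"dy":0,"dz":0,"rx":0,"ry":0,"rz":0,"claw":0.1},
    {"dx":0,"dy":0,"dz":0,"rx":0,"ry":0,"rz":0,"claw":0.1}
  ]
}}

```text
time_s: 48.92
tool_pos: [602.3, 26.0, 80.4]
tcp_rot: [-3.141, 0.0, -1.574]
contact_force: [0.3, -0.2, 0.4]
width: 18.4
```

>>> {"name": "jog_arm", "arguments": {
  "motion": [
    {"dx":0.08,"dy":0.1,"dz":0,"rx":0,"ry":0,"rz":0,"claw":0.1},
    {"dx":0,"dy":0,"dz":-0.2,"rx":0,"ry":0,"rz":0,"claw":0.1},
    {"dx":0,"dy":0,"dz":-0.15,"rx":0,"ry":0,"rz":0,"claw":0.1},
    {"dx":0,"dy":0,"dz":0,"rx":0,"ry":0,"rz":0,"claw":0.1},
    {"dx":0,"dy":0,"dz":0,"rx":0,"ry":0,"rz":0,"claw":0.1},
    {"dx":0,"dy":0,"dz":0,"rx":0,"ry":0,"rz":0,"claw":0.1}
  ]
}}

```text
time_s: 49.42
tool_pos: [602.9, 27.1, 76.4]
tcp_rot: [-3.141, 0.0, -1.574]
contact_force: [1.0, 0.4, 0.5]
width: 18.8
```

```bash
python3 - <<'E'
from h import *
sc=cam("scene"); save(sc,'sc23.png',(245,190,345,280),7)
f=[];t=[]
for i in range(4): o=sensors.get_obs(); get_image("scene"); f.append(o['contact_force']);t.append(o['tool_pos'])
print(np.mean(f,0),np.mean(t,0))
E
```

```text
[0.54464196 0.45648549 0.30948559] [602.85927776  27.06998899  76.39894698]
```

View pics/sc23.png

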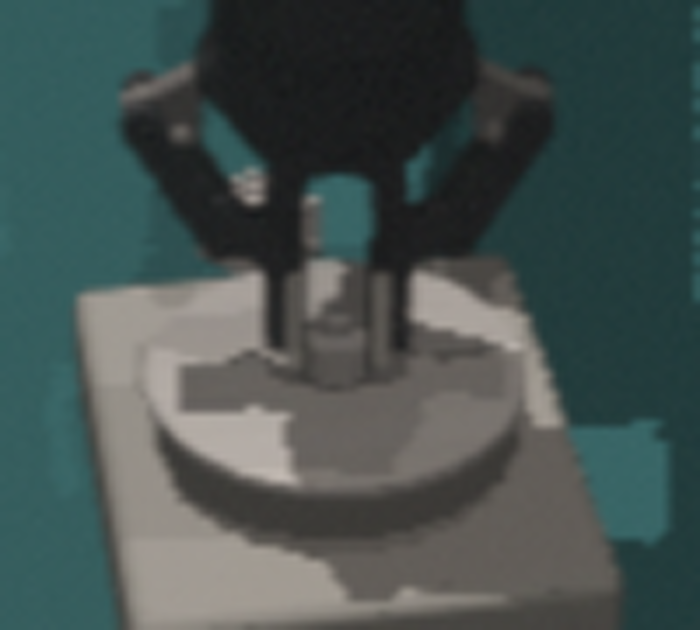

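The scene view shows the weight on the pan. I release it.

>>> {"name": "jog_arm", "arguments": {
  "motion": [
    {"dx":0,"dy":0,"dz":0,"rx":0,"ry":0,"rz":0,"claw":0.3},
    {"dx":0,"dy":0,"dz":0,"rx":0,"ry":0,"rz":0,"claw":0.45},
    {"dx":0,"dy":0,"dz":0,"rx":0,"ry":0,"rz":0,"claw":0.45},
    {"dx":0,"dy":0,"dz":0,"rx":0,"ry":0,"rz":0,"claw":0.45},
    {"dx":0,"dy":0,"dz":0,"rx":0,"ry":0,"rz":0,"claw":0.45}
  ]
}}

```text
time_s: 50.08
tool_pos: [602.5, 27.0, 76.2]
tcp_rot: [3.141, -0.0, -1.574]
contact_force: [-0.2, 0.1, -0.2]
width: 38.3
```

```bash
python3 - <<'E'
from h import *
im=cam("wrist"); save(im,'w24.png',(150,120,420,360),2.9); o=sensors.get_obs(); print(o['time_s'],o['tool_pos'],o['contact_force'],o['width'])
u=proj(im,[602,27,71.9+14]);print(u,(u-[150,120])*2.9)
E
```

```text
50.1333 [602.58464695  27.03027318  76.2007918 ] [-0.15778044  0.96030966  0.29942062] 38.19201619076328
[284.65709357 279.03828661] [390.50557134 461.21103117]
```

View pics/w24.png

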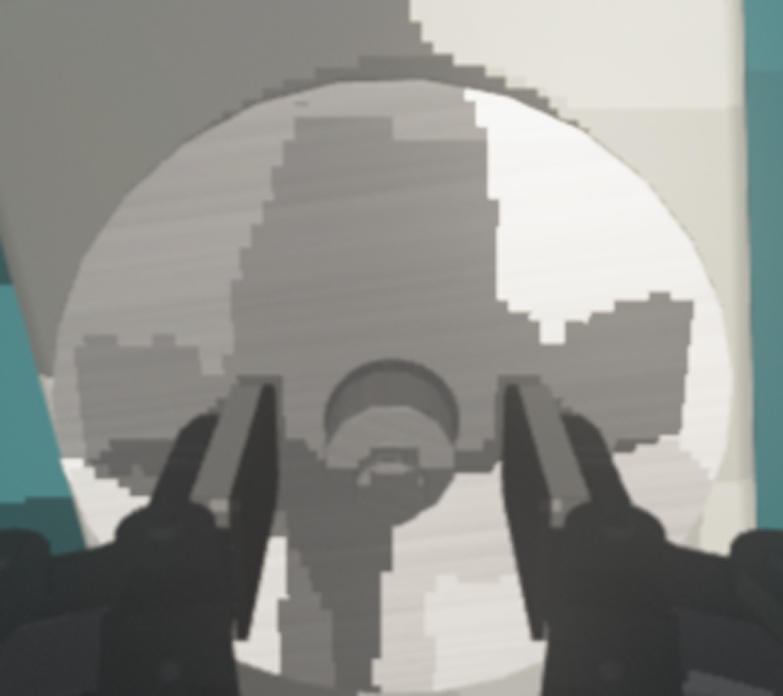

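The 50 g is centred within about 1 mm. I wait more than 2 s, then regrasp.

>>> {"name": "jog_arm", "arguments": {
  "motion": [
    {"dx":0,"dy":0,"dz":0,"rx":0,"ry":0,"rz":0,"claw":0.45},
    {"dx":0,"dy":0,"dz":0,"rx":0,"ry":0,"rz":0,"claw":0.45},
    {"dx":0,"dy":0,"dz":0,"rx":0,"ry":0,"rz":0,"claw":0.45},
    {"dx":0,"dy":0,"dz":0,"rx":0,"ry":0,"rz":0,"claw":0.45},
    {"dx":0,"dy":0,"dz":0,"rx":0,"ry":0,"rz":0,"claw":0.45},
    {"dx":0,"dy":0,"dz":0,"rx":0,"ry":0,"rz":0,"claw":0.45},
    {"dx":0,"dy":0,"dz":0,"rx":0,"ry":0,"rz":0,"claw":0.45},
    {"dx":0,"dy":0,"dz":0,"rx":0,"ry":0,"rz":0,"claw":0.45},
    {"dx":0,"dy":0,"dz":0,"rx":0,"ry":0,"rz":0,"claw":0.45},
    {"dx":0,"dy":0,"dz":0,"rx":0,"ry":0,"rz":0,"claw":0.45},
    {"dx":0,"dy":0,"dz":0,"rx":0,"ry":0,"rz":0,"claw":0.45},
    {"dx":0,"dy":0,"dz":0,"rx":0,"ry":0,"rz":0,"claw":0.45},
    {"dx":0,"dy":0,"dz":0,"rx":0,"ry":0,"rz":0,"claw":0.45},
    {"dx":0,"dy":0,"dz":0,"rx":0,"ry":0,"rz":0,"claw":0.45},
    {"dx":0,"dy":0,"dz":0,"rx":0,"ry":0,"rz":0,"claw":0.45},
    {"dx":0,"dy":0,"dz":0,"rx":0,"ry":0,"rz":0,"claw":0.45},
    {"dx":0,"dy":0,"dz":0,"rx":0,"ry":0,"rz":0,"claw":0.45},
    {"dx":0,"dy":0,"dz":0,"rx":0,"ry":0,"rz":0,"claw":0.45},
    {"dx":0,"dy":0,"dz":0,"rx":0,"ry":0,"rz":0,"claw":0.45},
    {"dx":0,"dy":0,"dz":0,"rx":0,"ry":0,"rz":0,"claw":0.45}
  ]
}}

```text
time_s: 51.8
tool_pos: [602.7, 27.0, 76.3]
tcp_rot: [3.142, -0.0, -1.574]
contact_force: [-1.1, 0.2, -0.7]
width: 38.3
```

>>> {"name": "jog_arm", "arguments": {
  "motion": [
    {"dx":0,"dy":0,"dz":0,"rx":0,"ry":0,"rz":0,"claw":0.45},
    {"dx":0,"dy":0,"dz":0,"rx":0,"ry":0,"rz":0,"claw":0.45},
    {"dx":0,"dy":0,"dz":0,"rx":0,"ry":0,"rz":0,"claw":0.45},
    {"dx":0,"dy":0,"dz":0,"rx":0,"ry":0,"rz":0,"claw":0.45},
    {"dx":0,"dy":0,"dz":0,"rx":0,"ry":0,"rz":0,"claw":0.45},
    {"dx":0,"dy":0,"dz":0,"rx":0,"ry":0,"rz":0,"claw":0.45},
    {"dx":0,"dy":0,"dz":0,"rx":0,"ry":0,"rz":0,"claw":0.45},
    {"dx":0,"dy":0,"dz":0,"rx":0,"ry":0,"rz":0,"claw":0.45},
    {"dx":0,"dy":0,"dz":0,"rx":0,"ry":0,"rz":0,"claw":0.3},
    {"dx":0,"dy":0,"dz":0,"rx":0,"ry":0,"rz":0,"claw":0.1},
    {"dx":0,"dy":0,"dz":0,"rx":0,"ry":0,"rz":0,"claw":0.1},
    {"dx":0,"dy":0,"dz":0,"rx":0,"ry":0,"rz":0,"claw":0.1},
    {"dx":0,"dy":0,"dz":0,"rx":0,"ry":0,"rz":0,"claw":0.1},
    {"dx":0,"dy":0,"dz":0,"rx":0,"ry":0,"rz":0,"claw":0.1},
    {"dx":0,"dy":0,"dz":1,"rx":0,"ry":0,"rz":0,"claw":0.1},
    {"dx":0,"dy":0,"dz":2,"rx":0,"ry":0,"rz":0,"claw":0.1},
    {"dx":0,"dy":0,"dz":3,"rx":0,"ry":0,"rz":0,"claw":0.1},
    {"dx":0,"dy":0,"dz":2,"rx":0,"ry":0,"rz":0,"claw":0.1},
    {"dx":0,"dy":0,"dz":0,"rx":0,"ry":0,"rz":0,"claw":0.1}
  ]
}}

```text
time_s: 53.38
tool_pos: [606.6, 27.1, 162.8]
tcp_rot: [-3.131, 0.0, -1.574]
contact_force: [2.0, -0.5, 0.5]
width: 18.7
```

>>> {"name": "jog_arm", "arguments": {
  "motion": [
    {"dx":-1.0,"dy":-1.9,"dz":0,"rx":0,"ry":0,"rz":0,"claw":0.1},
    {"dx":-1.4,"dy":-2.7,"dz":0,"rx":0,"ry":0,"rz":0,"claw":0.1},
    {"dx":-1.4,"dy":-2.7,"dz":0,"rx":0,"ry":0,"rz":0,"claw":0.1},
    {"dx":-1.4,"dy":-2.7,"dz":0,"rx":0,"ry":0,"rz":0,"claw":0.1},
    {"dx":-1.4,"dy":-2.7,"dz":0,"rx":0,"ry":0,"rz":0,"claw":0.1},
    {"dx":-1.4,"dy":-2.7,"dz":0,"rx":0,"ry":0,"rz":0,"claw":0.1},
    {"dx":-1.4,"dy":-2.7,"dz":0,"rx":0,"ry":0,"rz":0,"claw":0.1},
    {"dx":-1.4,"dy":-2.7,"dz":0,"rx":0,"ry":0,"rz":0,"claw":0.1},
    {"dx":-1.4,"dy":-2.7,"dz":0,"rx":0,"ry":0,"rz":0,"claw":0.1},
    {"dx":-1.4,"dy":-2.7,"dz":0,"rx":0,"ry":0,"rz":0,"claw":0.1},
    {"dx":-1.4,"dy":-2.7,"dz":0,"rx":0,"ry":0,"rz":0,"claw":0.1},
    {"dx":-1.4,"dy":-2.7,"dz":0,"rx":0,"ry":0,"rz":0,"claw":0.1},
    {"dx":-1.4,"dy":-2.7,"dz":0,"rx":0,"ry":0,"rz":0,"claw":0.1},
    {"dx":-1.2,"dy":-2.7,"dz":0,"rx":0,"ry":0,"rz":0,"claw":0.1},
    {"dx":0,"dy":-0.7,"dz":0,"rx":0,"ry":0,"rz":0,"claw":0.1},
    {"dx":0,"dy":0,"dz":0,"rx":0,"ry":0,"rz":0,"claw":0.1},
    {"dx":0,"dy":0,"dz":0,"rx":0,"ry":0,"rz":0,"claw":0.1}
  ]
}}

```text
time_s: 54.8
tool_pos: [412.5, -349.6, 155.8]
tcp_rot: [3.141, 0.001, -1.575]
contact_force: [-0.8, 0.1, -1.2]
width: 18.8
```

```bash
python3 - <<'E'
from h import *
im=cam("wrist"); save(im,'w25.png'); o=sensors.get_obs(); print(o['time_s'],o['tool_pos'],o['contact_force'],o['width'])
E
```

```text
54.85 [ 412.69024128 -349.02406147  155.81075555] [ 0.4237666  -0.27150353 -1.35397556] 18.875404990974722
```

View pics/w25.png

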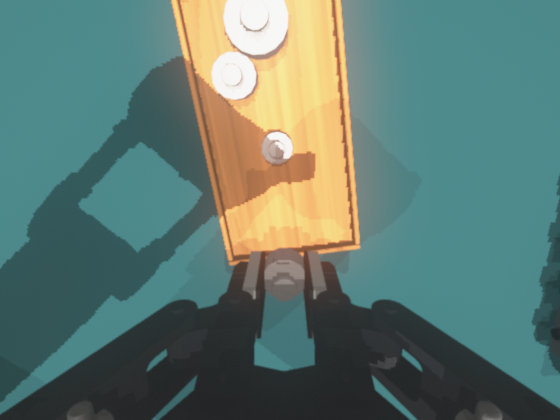

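The tray spot ahead of the near wall is clear, and the three weights in it are upright. I lower the 50 g.

>>> {"name": "jog_arm", "arguments": {
  "motion": [
    {"dx":0,"dy":0,"dz":-2,"rx":0,"ry":0,"rz":0,"claw":0.1},
    {"dx":0,"dy":0,"dz":-3,"rx":0,"ry":0,"rz":0,"claw":0.1},
    {"dx":0,"dy":0,"dz":-3,"rx":0,"ry":0,"rz":0,"claw":0.1},
    {"dx":0,"dy":0,"dz":-3,"rx":0,"ry":0,"rz":0,"claw":0.1},
    {"dx":0,"dy":0,"dz":-1.7,"rx":0,"ry":0,"rz":0,"claw":0.1},
    {"dx":0,"dy":0,"dz":-1,"rx":0,"ry":0,"rz":0,"claw":0.1},
    {"dx":0,"dy":0,"dz":-0.5,"rx":0,"ry":0,"rz":0,"claw":0.1},
    {"dx":0,"dy":0,"dz":-0.3,"rx":0,"ry":0,"rz":0,"claw":0.1},
    {"dx":0,"dy":0,"dz":0,"rx":0,"ry":0,"rz":0,"claw":0.1},
    {"dx":0,"dy":0,"dz":0,"rx":0,"ry":0,"rz":0,"claw":0.1},
    {"dx":0,"dy":0,"dz":0,"rx":0,"ry":0,"rz":0,"claw":0.1},
    {"dx":0,"dy":0,"dz":0,"rx":0,"ry":0,"rz":0,"claw":0.1},
    {"dx":0,"dy":0,"dz":0,"rx":0,"ry":0,"rz":0,"claw":0.1}
  ]
}}

```text
time_s: 55.93
tool_pos: [413.2, -350.5, 12.2]
tcp_rot: [-3.14, -0.001, -1.574]
contact_force: [0.1, -0.2, -0.0]
width: 19.0
```

>>> {"name": "jog_arm", "arguments": {
  "motion": [
    {"dx":0,"dy":0,"dz":-0.12,"rx":0,"ry":0,"rz":0,"claw":0.1},
    {"dx":0,"dy":0,"dz":0,"rx":0,"ry":0,"rz":0,"claw":0.1},
    {"dx":0,"dy":0,"dz":0,"rx":0,"ry":0,"rz":0,"claw":0.1}
  ]
}}

```text
time_s: 56.18
tool_pos: [412.6, -350.0, 10.1]
tcp_rot: [3.142, 0.0, -1.574]
contact_force: [-0.0, 0.4, -0.1]
width: 18.5
```

>>> {"name": "jog_arm", "arguments": {
  "motion": [
    {"dx":0,"dy":0,"dz":-0.12,"rx":0,"ry":0,"rz":0,"claw":0.1},
    {"dx":0,"dy":0,"dz":0,"rx":0,"ry":0,"rz":0,"claw":0.1},
    {"dx":0,"dy":0,"dz":0,"rx":0,"ry":0,"rz":0,"claw":0.1}
  ]
}}

```text
time_s: 56.43
tool_pos: [412.8, -350.1, 9.5]
tcp_rot: [3.142, -0.0, -1.574]
contact_force: [-1.1, 1.9, 5.0]
width: 18.6
```

>>> {"name": "jog_arm", "arguments": {
  "motion": [
    {"dx":0,"dy":0,"dz":0,"rx":0,"ry":0,"rz":0,"claw":0.3},
    {"dx":0,"dy":0,"dz":0,"rx":0,"ry":0,"rz":0,"claw":0.45},
    {"dx":0,"dy":0,"dz":0,"rx":0,"ry":0,"rz":0,"claw":0.45},
    {"dx":0,"dy":0,"dz":1,"rx":0,"ry":0,"rz":0,"claw":0.45},
    {"dx":0,"dy":0,"dz":3,"rx":0,"ry":0,"rz":0,"claw":0.45},
    {"dx":0,"dy":0,"dz":3,"rx":0,"ry":0,"rz":0,"claw":0.45},
    {"dx":0,"dy":0,"dz":3,"rx":0,"ry":0,"rz":0,"claw":0.45},
    {"dx":0,"dy":0,"dz":3,"rx":0,"ry":0,"rz":0,"claw":0.45},
    {"dx":0,"dy":1,"dz":3,"rx":0,"ry":0,"rz":0,"claw":0.6},
    {"dx":0.3,"dy":3,"dz":1,"rx":0,"ry":0,"rz":0,"claw":0.6},
    {"dx":0.6,"dy":3.6,"dz":0,"rx":0,"ry":0,"rz":0,"claw":0.6},
    {"dx":0.6,"dy":3.6,"dz":0,"rx":0,"ry":0,"rz":0,"claw":0.6},
    {"dx":0.6,"dy":3.6,"dz":0,"rx":0,"ry":0,"rz":0,"claw":0.6},
    {"dx":0.6,"dy":3.6,"dz":0,"rx":0,"ry":0,"rz":0,"claw":0.6},
    {"dx":0.6,"dy":3.6,"dz":0,"rx":0,"ry":0,"rz":0,"claw":0.6},
    {"dx":0.6,"dy":3.6,"dz":0,"rx":0,"ry":0,"rz":0,"claw":0.6},
    {"dx":0.6,"dy":3.6,"dz":0,"rx":0,"ry":0,"rz":0,"claw":0.6},
    {"dx":0.6,"dy":3.6,"dz":0,"rx":0,"ry":0,"rz":0,"claw":0.6},
    {"dx":0.6,"dy":3.6,"dz":0,"rx":0,"ry":0,"rz":0,"claw":0.6},
    {"dx":0.6,"dy":3.6,"dz":0,"rx":0,"ry":0,"rz":0,"claw":0.6}
  ]
}}

```text
time_s: 58.1
tool_pos: [475.7, 51.9, 179.8]
tcp_rot: [-3.14, 0.0, -1.574]
contact_force: [1.0, 0.6, 0.2]
width: 51.1
```

```bash
python3 - <<'E'
from h import *
o=sensors.get_obs(); print(o['time_s'],o['tool_pos'],o['tcp_rot'],o['width'])
sc=cam("scene"); save(sc,'sc26.png',(90,170,490,310),2)
im=cam("top"); save(im,'top26.png',(390,160,490,300),4)
E
```

```text
58.1 [475.65961273  51.87716681 179.76652947] [-3.14040084e+00  2.91097128e-05 -1.57393356e+00] 51.09262538122382
```

View pics/sc26.png

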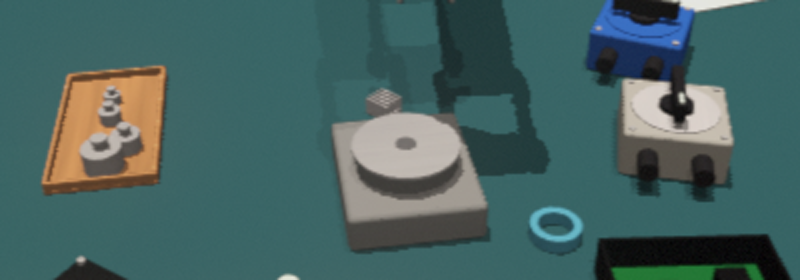

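View pics/top26.png

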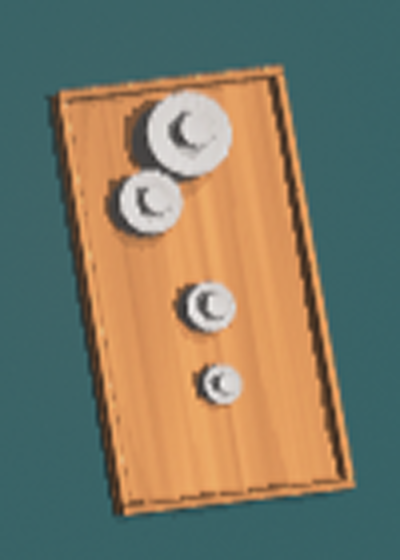

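All four weights stand upright in the tray and the pan is empty. Next is the isolator.

>>> {"name": "jog_arm", "arguments": {
  "motion": [
    {"dx":0.5,"dy":3.4,"dz":0,"rx":0,"ry":0,"rz":-0.025,"claw":0.6},
    {"dx":0.5,"dy":3.4,"dz":0,"rx":0,"ry":0,"rz":-0.025,"claw":0.6},
    {"dx":0.5,"dy":3.4,"dz":0,"rx":0,"ry":0,"rz":-0.025,"claw":0.6},
    {"dx":0.5,"dy":3.4,"dz":0,"rx":0,"ry":0,"rz":-0.025,"claw":0.6},
    {"dx":0.5,"dy":3.4,"dz":0,"rx":0,"ry":0,"rz":-0.025,"claw":0.6},
    {"dx":0.5,"dy":3.4,"dz":0,"rx":0,"ry":0,"rz":-0.025,"claw":0.6},
    {"dx":0.5,"dy":3.4,"dz":0,"rx":0,"ry":0,"rz":-0.025,"claw":0.6},
    {"dx":0.5,"dy":3.4,"dz":0,"rx":0,"ry":0,"rz":-0.025,"claw":0.6},
    {"dx":0.5,"dy":2.2,"dz":0,"rx":0,"ry":0,"rz":0,"claw":0.6},
    {"dx":0,"dy":0,"dz":0,"rx":0,"ry":0,"rz":0,"claw":0.6},
    {"dx":0,"dy":0,"dz":0,"rx":0,"ry":0,"rz":0,"claw":0.6},
    {"dx":0,"dy":0,"dz":0,"rx":0,"ry":0,"rz":0,"claw":0.6}
  ]
}}

```text
time_s: 59.2
tool_pos: [520.6, 343.0, 178.8]
tcp_rot: [3.141, -0.001, -1.774]
contact_force: [0.3, -1.0, 0.3]
width: 50.9
```

```bash
python3 - <<'E'
from h import *
o=sensors.get_obs(); print(o['time_s'],o['tool_pos'],o['tcp_rot'],o['joint_pos'])
im=cam("wrist"); save(im,'w27.png'); print(proj(im,[522.5,346,94]))
E
```

```text
59.2 [520.58202527 342.96588027 178.82738626] [ 3.14123813e+00 -1.13728914e-03 -1.77401467e+00] [ 5.42924422e-01  2.05265119e-01  1.77465973e+00 -6.47657176e-04
  1.16270022e+00  2.31719664e+00]
[279.75872521 211.10553851]
```

View pics/w27.png

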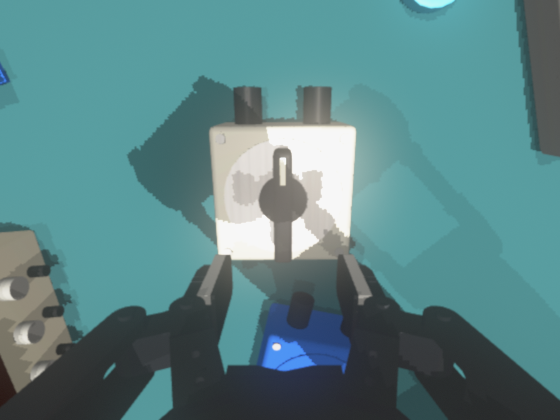

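The bar runs from (283,148) to (283,260) with the pointer away from the robot. It is aligned with the jaws.

```bash
python3 - <<'E'
from h import *
im=cam("wrist"); print(sensors.get_obs()['tool_pos'])
a=cast(im,283,148,94);b=cast(im,283,260,94);print((a+b)/2,np.linalg.norm(a-b))
C=[cast(im,*p,60) for p in [(211,127),(355,126),(351,257),(218,258)]];print(np.mean(C,0))
E
```

```text
[520.61452948 342.5034999  178.90524098]
[525.07902613 342.63940399  94.        ] 87.72353717819718
[523.72038019 342.2825946   60.        ]
```

>>> {"name": "jog_arm", "arguments": {
  "motion": [
    {"dx":0.35,"dy":0.1,"dz":-2,"rx":0,"ry":0,"rz":0,"claw":0.6},
    {"dx":0,"dy":0,"dz":-3,"rx":0,"ry":0,"rz":0,"claw":0.6},
    {"dx":0,"dy":0,"dz":-3,"rx":0,"ry":0,"rz":0,"claw":0.6},
    {"dx":0,"dy":0,"dz":-1.5,"rx":0,"ry":0,"rz":0,"claw":0.6},
    {"dx":0,"dy":0,"dz":-1,"rx":0,"ry":0,"rz":0,"claw":0.6},
    {"dx":0,"dy":0,"dz":0,"rx":0,"ry":0,"rz":0,"claw":0.6},
    {"dx":0,"dy":0,"dz":0,"rx":0,"ry":0,"rz":0,"claw":0.4},
    {"dx":0,"dy":0,"dz":0,"rx":0,"ry":0,"rz":0,"claw":0.1},
    {"dx":0,"dy":0,"dz":0,"rx":0,"ry":0,"rz":0,"claw":0.1},
    {"dx":0,"dy":0,"dz":0,"rx":0,"ry":0,"rz":0,"claw":0.1},
    {"dx":0,"dy":0,"dz":0,"rx":0,"ry":0,"rz":0,"claw":0.1},
    {"dx":0,"dy":0,"dz":0,"rx":0,"ry":0,"rz":0,"claw":0.1}
  ]
}}

```text
time_s: 60.3
tool_pos: [525.2, 343.3, 76.3]
tcp_rot: [-3.139, -0.002, -1.773]
contact_force: [-0.7, -8.1, 7.2]
width: 12.4
```

Gripped (12.4 mm). I turn it anticlockwise to off.

>>> {"name": "jog_arm", "arguments": {
  "motion": [
    {"dx":0,"dy":0,"dz":0,"rx":0,"ry":0,"rz":0.1,"claw":0.1},
    {"dx":0,"dy":0,"dz":0,"rx":0,"ry":0,"rz":0.1,"claw":0.1},
    {"dx":0,"dy":0,"dz":0,"rx":0,"ry":0,"rz":0.1,"claw":0.1},
    {"dx":0,"dy":0,"dz":0,"rx":0,"ry":0,"rz":0.1,"claw":0.1},
    {"dx":0,"dy":0,"dz":0,"rx":0,"ry":0,"rz":0.1,"claw":0.1},
    {"dx":0,"dy":0,"dz":0,"rx":0,"ry":0,"rz":0.1,"claw":0.1},
    {"dx":0,"dy":0,"dz":0,"rx":0,"ry":0,"rz":0.1,"claw":0.1},
    {"dx":0,"dy":0,"dz":0,"rx":0,"ry":0,"rz":0.1,"claw":0.1},
    {"dx":0,"dy":0,"dz":0,"rx":0,"ry":0,"rz":0.1,"claw":0.1},
    {"dx":0,"dy":0,"dz":0,"rx":0,"ry":0,"rz":0.1,"claw":0.1},
    {"dx":0,"dy":0,"dz":0,"rx":0,"ry":0,"rz":0.1,"claw":0.1},
    {"dx":0,"dy":0,"dz":0,"rx":0,"ry":0,"rz":0.1,"claw":0.1},
    {"dx":0,"dy":0,"dz":0,"rx":0,"ry":0,"rz":0.1,"claw":0.1},
    {"dx":0,"dy":0,"dz":0,"rx":0,"ry":0,"rz":0.1,"claw":0.1},
    {"dx":0,"dy":0,"dz":0,"rx":0,"ry":0,"rz":0.1,"claw":0.1},
    {"dx":0,"dy":0,"dz":0,"rx":0,"ry":0,"rz":0.05,"claw":0.1},
    {"dx":0,"dy":0,"dz":0,"rx":0,"ry":0,"rz":0,"claw":0.1},
    {"dx":0,"dy":0,"dz":0,"rx":0,"ry":0,"rz":0,"claw":0.1}
  ]
}}

```text
time_s: 61.8
tool_pos: [523.0, 346.7, 76.3]
tcp_rot: [-3.14, 0.002, -0.224]
contact_force: [-7.6, 2.3, 6.4]
width: 12.6
```

>>> {"name": "jog_arm", "arguments": {
  "motion": [
    {"dx":0,"dy":0,"dz":0,"rx":0,"ry":0,"rz":0,"claw":0.5},
    {"dx":0,"dy":0,"dz":0,"rx":0,"ry":0,"rz":0,"claw":0.5},
    {"dx":0,"dy":0,"dz":0,"rx":0,"ry":0,"rz":0,"claw":0.5},
    {"dx":0,"dy":0,"dz":2,"rx":0,"ry":0,"rz":0,"claw":0.5},
    {"dx":0,"dy":0,"dz":3,"rx":0,"ry":0,"rz":0,"claw":0.5},
    {"dx":0,"dy":0,"dz":3,"rx":0,"ry":0,"rz":0,"claw":0.5},
    {"dx":0,"dy":0,"dz":3,"rx":0,"ry":0,"rz":0,"claw":0.5},
    {"dx":0,"dy":0,"dz":3,"rx":0,"ry":0,"rz":0,"claw":0.5},
    {"dx":0,"dy":0,"dz":1,"rx":0,"ry":0,"rz":0,"claw":0.5},
    {"dx":0,"dy":0,"dz":0,"rx":0,"ry":0,"rz":0,"claw":0.5},
    {"dx":0,"dy":0,"dz":0,"rx":0,"ry":0,"rz":0,"claw":0.5},
    {"dx":0,"dy":0,"dz":0,"rx":0,"ry":0,"rz":0,"claw":0.5}
  ]
}}

```text
time_s: 62.8
tool_pos: [523.3, 344.3, 221.6]
tcp_rot: [3.139, 0.002, -0.224]
contact_force: [-0.6, 0.0, 0.4]
width: 42.8
```

```bash
python3 - <<'E'
from h import *
o=sensors.get_obs(); print(o['time_s'],o['tool_pos'],o['tcp_rot'],o['contact_force'])
im=cam("wrist"); save(im,'w28.png'); sc=cam("scene"); save(sc,'sc28.png',(90,170,490,310),2)
E
```

```text
62.8 [523.25087652 344.30190263 221.62518225] [ 3.13925403e+00  2.29056366e-03 -2.24116519e-01] [-0.55711983  0.01955795  0.41787934]
```

View pics/w28.png

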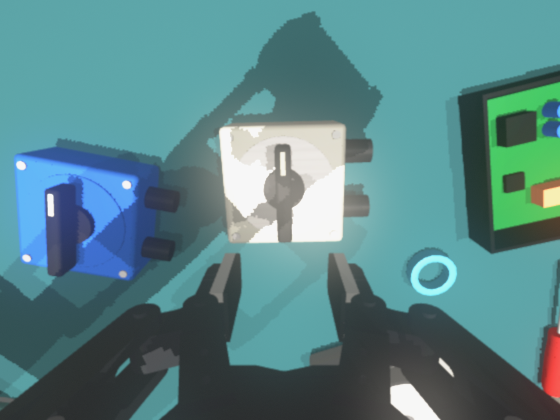

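View pics/sc28.png

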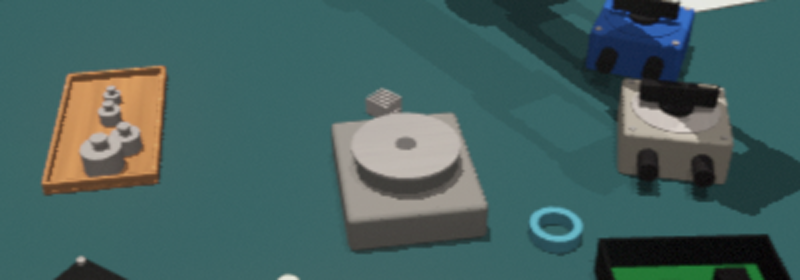

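The bar lies across with its pointer to +y and is parallel to the housing, so the isolator is off. The pan is empty, the four weights are upright in the tray, the heatsink and tape have not moved, and the gripper is clear.

```bash
python3 - <<'E'
from bench import order
print(order.sign_off())
E
```

```text
the job is handed in; nothing more can be done
None
```

The scale check is done and handed in at about 63 s. I turned the grey isolator on. All four weights were on the bench, and I stood the 500, 200, 100 and 50 g on the pan in that order, one at a time. Each was let go for more than 2 s, then put upright in the wooden tray. After that I turned the isolator off.

- **Final state:** the last pictures show the isolator bar across with its pointer to +y, so it is off. The pan is empty and all four weights stand upright in the tray. The heatsink and tape look where they were, and the gripper is clear of everything.
- **Centring:** the wrist pictures put the 500, 100 and 50 g within about 1–1.5 mm of the pan centre and the 200 g within about 2 mm.
- **Camera disagreement:** the top camera read up to about 8 mm away from the wrist and scene cameras near the isolator. I used the wrist camera for positions, with the scene camera as a cross-check.
- **Disturbance:** the 200 g was knocked about 2–3 cm aside after it was already in the tray. It stayed upright inside the tray, next to the 500 g, so I left it there.

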